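# Lock the sampling arm onto its ball stud

### The job

Put the sampling arm back to work on its stand: raise its red coupler lever fully, then gently lower the coupler head onto the steel ball, with the bar's shoe lying in the white-cheeked fork, until it sits fully home before you let go, so that it does not drop. Then press the lever all the way down, without forcing it, so that the arm is locked on the ball; leave the beaker, the red-capped bottle and the amber vial where they are.

Things in the scene. Friction and masses are not known exactly. Their poses are not given: they have to be found in the camera images.
- sampler: the sampling arm, 0.66 kg, lying on the bench. Origin on the socket axis at the level of the underside; x along the bar from coupler head to manifold, z up. Aluminium head x -19 to 19, y -22 to 22, z 0 to 34 mm, cheeks for the lever hinge x -48 to 0, y -19 to 19, z 29 to 47; bar 16 mm wide, x 19 to 116, z 20 to 34; flange and cream manifold with blue ports x 116 to 142, y -30 to 30, z 0 to 44
- socket (a point): where the ball's centre lies when seated: on the socket axis, 14 mm above the arm's underside. The socket opens downward: bore 27 mm wide, 26.5 mm deep, mouth flared by 2.5 mm. A pawl driven by the lever blocks it while the lever is down and is clear of it with the lever raised beyond 1.45 rad
- bar_grip (a point): a place to grip the bar, near the arm's centre of mass (5 mm nearer the head): 65 mm from the socket axis, at the bar's mid-height, 27 mm above the arm's underside; grip across its 16 mm width (the arm's y). The lever, when down, ends 24 mm away along the bar; the fork, once the arm is seated, begins 29 mm away on the other side
- lever (a joint): coupler lever: 0 rad lies back over the bar (locked), 1.75 stands up, leaning away from the bar (fully open). Hinge along the arm's y at x -39, z 40 mm of the arm. It stays where it is left (1.5 N at the red bar). On a seated ball it stiffens from 0.9 rad down to a peak of about 5 N at the red bar near 0.6 rad, then snaps over centre and stays down; with the ball not fully home it jams
- lever_bar (a point): centre of the red grip bar at the lever's end: a round bar 12 mm thick and 34 mm long with rounded ends, along the arm's y; with the lever down it lies 74 mm further along the arm's x and 20 mm higher than the hinge (x 35, z 60 mm of the arm, 20 mm clear over the bar); with the lever up, 109 mm above the arm's underside. Pinched by its ends it turns in the fingers
- pawl_spring (a joint): how far the pawl's spring is pressed together (m): under 0.0003 with an empty socket, about 0.0015 when the lever is down and the pawl's nose grips the ball
- stand: the stand, fixed; origin under the centre of its grey base plate (172 x 88 x 10 mm), x from ball to fork, z up. A deck 152 x 60 mm on two clamped columns carries a 25 mm steel ball and a fork. The deck was clamped at any height: ball centre 76 to 96 mm above the bench, not measured, find it by touch or sight. A seated arm is level, its x along the stand's x
- ball_foot (a point): point on the base plate, 10 mm above the bench, straight below the ball's centre, at x -51 mm of the stand. The deck's top is 24 mm below the ball's centre, wherever it is clamped
- fork_foot (a point): point on the base plate straight below the middle of the white-cheeked fork, at x 50 mm of the stand: slot 44 mm wide, flared at the top, 10 mm thick along x; slot floor 3 mm and cheek tops 18 mm above the ball's centre. It takes the black shoe under the arm's bar (x 94 to 108, 42 mm wide, z 17 to 20 mm of the arm)
- beaker: clear plastic beaker, 57 mm wide, 70 mm high, origin at the centre of its underside; leave alone
- oil_bottle: white bottle with a red cap, 40 mm wide, 80 mm high, origin at the centre of its underside; leave alone
- vial_amber: amber vial with a black cap, 27 mm wide, 60 mm high, origin at the centre of its underside; leave alone

How it is judged:
On the way, in this order (a step that is already met when the one before it is completed fails the run):
1. the coupler lever is raised, the arm still off the ball (value of joint lever above 1.55 rad and horizontal distance between socket and ball_foot above 0.05 m), for 0.2 s.
2. still held, the arm has been lowered until its weight bears on the stand, level and over the ball, lever up (horizontal distance between socket and ball_foot below 0.004 m and angle between the x axis of sampler and the x axis of stand, either way round below 0.06 rad and angle between sampler's own z axis and vertical below 0.04 rad and value of joint lever above 1.4 rad and contact force between sampler and stand above 2 N and contact force between the fingers and sampler above 2 N), for 0.2 s.
3. the arm is let go and sits on ball and fork, level, lever still up (horizontal distance between socket and ball_foot below 0.004 m and angle between the x axis of sampler and the x axis of stand, either way round below 0.06 rad and angle between sampler's own z axis and vertical below 0.04 rad and value of joint lever above 1.4 rad and contact force between sampler and stand above 1.5 N and contact force between the fingers and sampler below 0.1 N), for 0.2 s.
At the end, for the whole second after the job is handed in: lever down (under 0.08 rad), the pawl's spring pressed over 0.8 mm by the ball, socket within 4 mm of the ball's axis, arm level within 0.06 rad, along the stand within 0.06 rad, at rest and let go; beaker, bottle and vial within 15 mm of their places (value of joint lever below 0.08 rad and value of joint pawl_spring above 0.0008 m and horizontal distance between socket and ball_foot below 0.004 m and angle between the x axis of sampler and the x axis of stand, either way round below 0.06 rad and angle between sampler's own z axis and vertical below 0.06 rad and linear speed of sampler below 0.01 m/s and distance of each of beaker, oil_bottle, vial_amber from where it was at the start of the episode below 0.015 m); the robot touches nothing.
It fails at once if the arm is dropped or forced onto the stand (over 35 N between them while the lever is up) (value of joint lever above 1.2 rad and contact force between sampler and stand above 35 N).
It fails at once if the arm falls when let go (over 0.15 m/s with no finger on it, lever up) (value of joint lever above 1.2 rad and contact force between the fingers and sampler below 0.05 N and linear speed of sampler above 0.15 m/s).
It fails at once if the lever is forced down (over 100 N between arm and stand, where the lock itself makes about 60) (contact force between sampler and stand above 100 N).
It fails at once if a bystander is moved 15 mm (distance of any of beaker, oil_bottle, vial_amber from where it was at the start of the episode above 0.015 m).
It also fails if it takes over 72 s, if anything falls off the work surface, if the arm or the gripper's body presses on something with over 40 N, if the wrist force passes 120 N, or if a joint passes its speed limit or range.

### The arm

A 6-joint arm with a two-finger parallel gripper is mounted at the origin on the work surface; the furniture and walls round the work are solid. World frame = base frame: x ahead of the robot, y to its left, z up, the work surface at z = 0. Lengths are in m, angles in rad, forces in N, time in s.
With the tool pointing down it reaches from about 0.4 to 0.825 m from the base axis. Payload 7 kg.
Tool frame: the origin (TCP) lies on the centre line of the jaws, within the pads' length; the fingertips stand 17 mm ahead of it and the grasp point (between the pads) lies 2 mm behind it (robot.tip_reach is the distance from the TCP to the fingertips, in m); z points along the fingers, y is the direction in which the jaws open and shut (so a half turn about z gives the same grasp; the last joint's range is limited). The gripper opens to 88 mm and grips with 3 to 60 N. Pads are 19 mm wide; open, the fingers measure 130 mm over their backs; the gripper's body (78 mm by 193 mm) begins 47 mm behind the grasp point.
Start: joints at [1.544, 0.359, 0.012, 0, -1.224, -0.288], TCP at [0.209, 0.642, 0.244] pointing down, gripper open.
Joint ranges: [-3.07, 3.07], [-1.43, 2.12], [-1.02, 1.25], [-3.03, 1.67], [-3.05, -0], [-3.03, 3.03]. Speed limits (rad/s): [2.39, 2.39, 3.01, 3.14, 3.14, 3.14].

### API

Orientations are given as a 3x3 rotation matrix whose columns are the frame's x, y, z axes.
In Python, from cell import robot gives the robot as it stands. The module is installed in compiled form; this text tells all that it offers.
- The arm moves only by the tool play_rows, never from a script. Its argument "steps" is a list of rows, each a list of 5 numbers: the shift along the tool's x, y, z in cm, then the turn about the tool's z in rad, then the gripper's target within -1 to 1 (shut at 1, half-way at 0, fully open at -1). In form: [[dx, dy, dz, spin, gripper], ...]. A call has 1 to 20 rows; each row is the pose to reach, as a shift and turn from the pose commanded when the call began, along the tool's axes at that moment; what a row does not reach only later rows make up. A row lasts 1/12 s, in which the tool goes at most 41.7 mm and 7.16 degrees, less where a joint would pass 70% of its speed; a pose out of reach is approached as far as the arm can. A call with a gripper value outside its range is refused whole. The fingers move at their own pace and stop on an object; the grip force is fixed at half the most. Time passes only in rows, so rows that repeat a pose let the fingers close. It gives the time, the measured TCP pose, the force and the opening at its end, in the units of the state.
- robot.get_state(): the state, without advancing time (a new reading comes with each control period).
- robot.grab_frame(name): name is "scene" or "top" or "wrist"; returns the picture (400x640x3 uint8, red, green, blue); there is no depth.
- robot.camera_params(name): a dict with "K" (3x3 intrinsics, pixels), "origin" and "orientation" of the camera in the world. Camera axes: x right, y down, z forward; pixel columns grow to the right and rows downward; lengths in m; the calibration is good to about 2 mm. The wrist camera is an equidistant fisheye: a pixel r from the principal point sees the ray r / f radians off the axis. A picture is of the moment at which its call begins: read the wrist's pose just before it. camera_params takes no time and is no camera call; for the wrist camera it gives the pose at the moment of the call.
- robot.finish_job(): hands the job in, once; it reports no verdict.
Trained networks look in the newest picture that a camera, given by its name, has taken for a name from the list of things; names that differ only in an ending like _2 or _b are one class to them, and where a whole thing is asked for, a point or a joint stands for the part that bears it (a point fixed in the world has none). Each returns a list of dicts, best first, with "score" (0 to 1); they miss things now and then, are a little off and sometimes report something else, mostly with a low value. They report only what shows in the picture. A call takes as long as a camera call.
- robot.find_in(camera, thing): "extent" ([left, top, width, height] in pixels, round what is visible of it).
- robot.silhouettes(camera, thing): "mask" (400x640 bool, what is visible of it) and "extent" ([left, top, width, height] in pixels, round what is visible of it).
- robot.pinpoint(camera, thing): "position" ([row, column] in pixels: a listed point, or the origin of a listed thing).
The state is a dict: "time": time; "joint_positions": joint angles; "dq": joint speeds; "tau": joint torques, N m; "ee_pos": TCP position; "ee_rot": TCP orientation; "ft_force": force on the tool from outside, world axes, zero at the start; "ft_torque": the same for the moment, N m; "opening": finger opening in m.
Only numpy, scipy, OpenCV 4.12 (cv2) and the standard library are available. Lean on these libraries where they do the work, as an engineer would, in place of code of your own. Each camera call takes 0.05 s, during which the arm holds its last target.

## Working session

There is one attempt and no reset: what is moved stays moved. The work goes in short steps, Python scripts to look and compute and a tool call to move; the robot and the scene stay as the last step left them, time stands still between calls to the robot, and variables do not carry over. Pictures are saved under pics/ and viewed, and the job is handed in when it is done.

Besides the shell and the picture viewer there is one more tool, called after "Emit:" as a command line: name --pt "numbers of a row" for each row, then --argument value for the rest. play_rows: Moves the arm, as the interface text tells. Its arguments: {"type":"object","properties":{"steps":{"type":"array"}},"required":["steps"]}

```bash
mkdir -p pics; ls; cat > h.py <<'E'
import numpy as np, cv2
from cell import robot
def snap(c,name):
    im=robot.grab_frame(c); cv2.imwrite('pics/'+name+'.png',im[:,:,::-1]); return im
E
python3 - <<'E'
from h import *
s=robot.get_state()
for k,v in s.items(): print(k,np.round(v,4).tolist())
for c in ['scene','top','wrist']:
    snap(c,c+'0'); p=robot.camera_params(c); print(c,{k:np.round(v,4).tolist() if not isinstance(v,str) else v for k,v in p.items()})
    for t in ['socket','bar_grip','lever_bar','ball_foot','fork_foot','sampler','stand','beaker','oil_bottle','vial_amber']:
        r=robot.pinpoint(c,t); print(t,[(np.round(q['position'],1).tolist(),round(q['score'],2)) for q in r[:2]])
print(robot.get_state()['time'])
E
```

```text
pics
time 0.0
joint_positions [1.5441, 0.3594, 0.011, -0.0004, -1.2241, -0.2881]
dq [0.0001, -0.0003, 0.0008, -0.0007, 0.0003, 0.0011]
tau [0.0001, -58.2722, 29.3056, 6.9973, 0.007, -0.0002]
ee_pos [0.2089, 0.6414, 0.2426]
ee_rot [[0.9508, -0.3097, -0.0004], [-0.3097, -0.9508, -0.0016], [0.0002, 0.0017, -1.0]]
ft_force [-0.0827, 0.3037, 1.1012]
ft_torque [-0.0398, -0.0217, 0.0268]
opening 0.0877
scene {'K': [[499.584, 0.0, 316.9935], [0.0, 499.584, 197.3925], [0.0, 0.0, 1.0]], 'origin': [0.2348, 0.5725, 0.8326], 'orientation': [[-0.8846, -0.3561, 0.301], [-0.4662, 0.6856, -0.5591], [-0.0072, -0.6349, -0.7725]]}
socket [([165.0, 357.4], 0.56)]
bar_grip [([145.7, 374.3], 0.6)]
lever_bar [([145.3, 365.5], 0.52)]
ball_foot [([266.0, 280.8], 0.55), ([168.0, 288.4], 0.29)]
fork_foot [([226.0, 293.7], 0.58)]
sampler [([172.9, 359.2], 0.77)]
stand [([247.3, 286.3], 0.71), ([141.6, 367.3], 0.56)]
beaker [([166.0, 291.4], 0.75)]
oil_bottle [([144.0, 306.9], 0.56)]
vial_amber [([307.3, 327.0], 0.53)]
top {'K': [[385.7009, 0.0, 321.026], [0.0, 385.7009, 192.1972], [0.0, 0.0, 1.0]], 'origin': [0.3697, -0.0106, 0.8975], 'orientation': [[0.0478, -0.9751, 0.2168], [-0.9989, -0.0462, 0.0127], [-0.0024, -0.2171, -0.9761]]}
socket [([218.4, 383.7], 0.7)]
bar_grip [([220.7, 412.7], 0.95)]
lever_bar [([218.3, 400.9], 0.59)]
ball_foot []
fork_foot [([197.4, 293.8], 0.73)]
sampler [([219.1, 381.2], 0.72)]
stand [([194.5, 275.8], 0.95)]
beaker [([158.8, 357.9], 0.96), ([216.5, 382.1], 0.57)]
oil_bottle [([159.9, 390.6], 0.8)]
vial_amber [([253.3, 238.1], 0.67)]
wrist {'K': [[309.7069, 0.0, 321.3535], [0.0, 309.7069, 197.6395], [0.0, 0.0, 1.0]], 'origin': [0.273, 0.6213, 0.3848], 'orientation': [[-0.3103, -0.9196, -0.2409], [-0.9507, 0.3002, 0.0784], [0.0002, 0.2533, -0.9674]]}
socket []
bar_grip []
lever_bar []
ball_foot []
fork_foot []
sampler []
stand []
beaker []
oil_bottle []
vial_amber []
1.65
```

View pics/scene0.png

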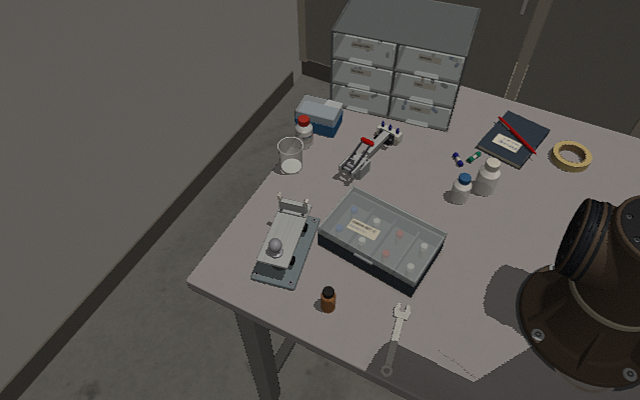

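View pics/top0.png

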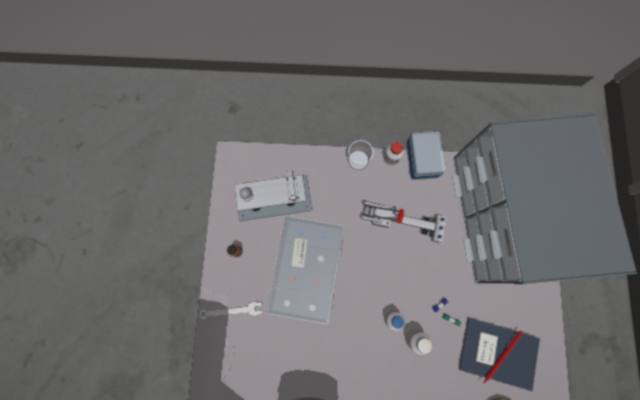

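```bash
python3 - <<'E'
import cv2
a=cv2.imread('pics/scene0.png')[110:330,230:420]; cv2.imwrite('pics/s0c.png',cv2.resize(a,None,fx=2.7,fy=2.7,interpolation=cv2.INTER_CUBIC))
a=cv2.imread('pics/top0.png')[120:280,210:450]; cv2.imwrite('pics/t0c.png',cv2.resize(a,None,fx=3.3,fy=3.3,interpolation=cv2.INTER_CUBIC))
E
```

```text
(no output)
```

View pics/s0c.png

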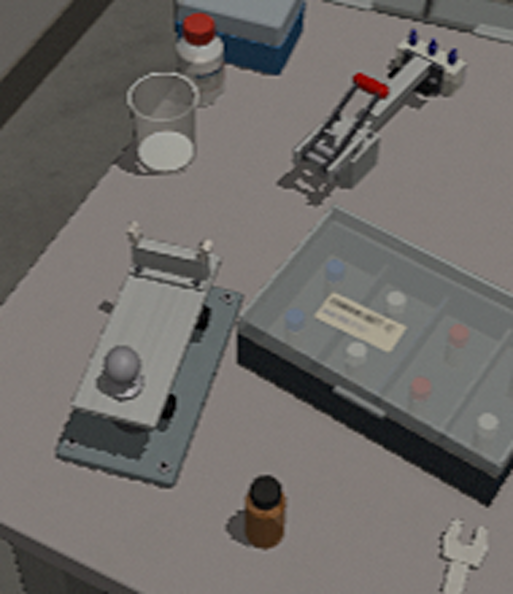

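View pics/t0c.png

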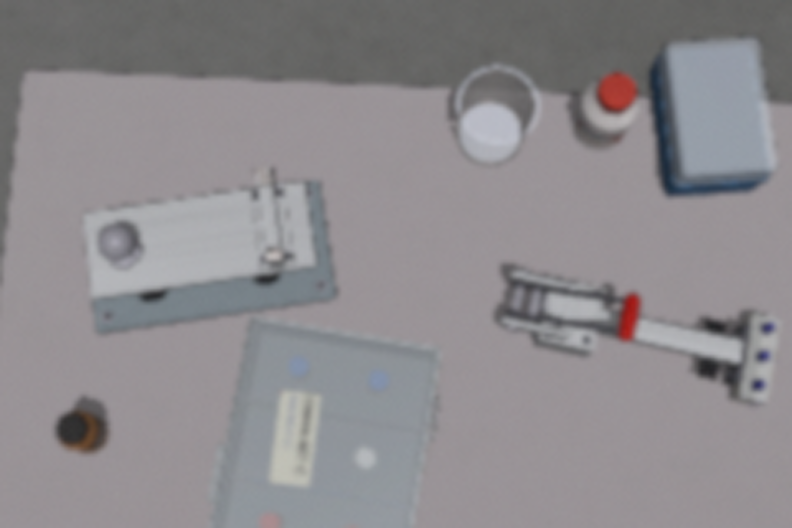

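```bash
cat >> h.py <<'E'
P={c:robot.camera_params(c) for c in ['scene','top']}
def ray(c,uv,p=None):
    p=p or P[c]; K=p['K']; d=np.array([(uv[0]-K[0,2])/K[0,0],(uv[1]-K[1,2])/K[1,1]])
    if c=='wrist':
        r=np.hypot(*d); v=np.array([*(d*np.sin(r)/max(r,1e-9)),np.cos(r)])
    else: v=np.array([*d,1]); v/=np.linalg.norm(v)
    return np.array(p['origin']),np.array(p['orientation'])@v
def atz(c,uv,z,p=None):
    o,v=ray(c,uv,p); return o+v*(z-o[2])/v[2]
def tri(obs):
    A=np.zeros((3,3));b=np.zeros(3)
    for o,v in obs:
        M=np.eye(3)-np.outer(v,v);A+=M;b+=M@o
    x=np.linalg.solve(A,b); return x,[np.linalg.norm((np.eye(3)-np.outer(v,v))@(x-o)) for o,v in obs]
def proj(c,X,p=None):
    p=p or P[c]; q=np.array(p['orientation']).T@(np.asarray(X)-p['origin']); K=p['K']
    if c=='wrist':
        n=np.hypot(q[0],q[1]); th=np.arctan2(n,q[2]); d=q[:2]/max(n,1e-9)*th
    else: d=q[:2]/q[2]
    return np.array([K[0,0]*d[0]+K[0,2],K[1,1]*d[1]+K[1,2]])
E
python3 - <<'E'
from h import *
T=lambda x,y:(x/3.3+210-.35,y/3.3+120-.35)
S=lambda x,y:(x/2.7+230-.3,y/2.7+110-.3)
pr=lambda n,v:print(n,np.round(v,4))
x,e=tri([ray('top',T(118,241)),ray('scene',S(121,365))]);pr('ball',x);print(e)
x,e=tri([ray('top',T(629,317)),ray('scene',S(371,85))]);pr('red',x);print(e)
for q in [(768,327),(763,356),(757,385)]: pr('port t',atz('top',T(*q),.05))
for q in [(414,37),(432,46),(452,56)]: pr('port s',atz('scene',S(*q),.05))
for q in [(337,298),(97,333)]: pr('base t',atz('top',T(*q),.01))
for q in [(58,455),(174,485),(243,292)]: pr('base s',atz('scene',S(*q),.01))
x,e=tri([ray('top',T(264,172)),ray('scene',S(133,228))]);pr('fork',x);print(e)
x,e=tri([ray('top',T(274,256)),ray('scene',S(207,245))]);pr('fork2',x);print(e)
for n,c,uv in [('beaker','top',(357.9,158.8)),('bottle','top',(390.6,159.9)),('vial','top',(238.1,253.3))]: pr(n,atz(c,uv,0))
E
```

```text
ball [0.5423 0.1635 0.0835]
[np.float64(0.0006398383044977356), np.float64(0.0006398383044977415)]
red [ 0.5106 -0.1748  0.0648]
[np.float64(0.00026830697284384325), np.float64(0.00026830697284381067)]
port t [ 0.5104 -0.271   0.05  ]
port t [ 0.4907 -0.2673  0.05  ]
port t [ 0.4711 -0.2629  0.05  ]
port s [ 0.5075 -0.2595  0.05  ]
port s [ 0.4896 -0.2561  0.05  ]
port s [ 0.4699 -0.2524  0.05  ]
base t [0.5234 0.0205 0.01  ]
base t [0.4904 0.1877 0.01  ]
base s [0.5734 0.2085 0.01  ]
base s [0.4901 0.1916 0.01  ]
base s [0.5249 0.0228 0.01  ]
fork [0.5882 0.069  0.1006]
[np.float64(4.997241841309095e-05), np.float64(4.9972418413161305e-05)]
fork2 [0.5334 0.0591 0.1015]
[np.float64(0.0005824421675906404), np.float64(0.000582442167590952)]
beaker [ 0.6563 -0.0845  0.    ]
bottle [ 0.6572 -0.1638  0.    ]
vial [0.4159 0.185  0.    ]
```

Emit:
play_rows --pt "45.7 36.8 -3.7 1.065 -1" --pt "45.7 36.8 -3.7 1.065 -1" --pt "45.7 36.8 -3.7 1.065 -1" --pt "45.7 36.8 -3.7 1.065 -1" --pt "45.7 36.8 -3.7 1.065 -1" --pt "45.7 36.8 -3.7 1.065 -1" --pt "45.7 36.8 -3.7 1.065 -1" --pt "45.7 36.8 -3.7 1.065 -1" --pt "45.7 36.8 -3.7 1.065 -1" --pt "45.7 36.8 -3.7 1.065 -1" --pt "45.7 36.8 -3.7 1.065 -1" --pt "45.7 36.8 -3.7 1.065 -1" --pt "45.7 36.8 -3.7 1.065 -1" --pt "45.7 36.8 -3.7 1.065 -1" --pt "45.7 36.8 -3.7 1.065 -1" --pt "45.7 36.8 -3.7 1.065 -1" --pt "45.7 36.8 -3.7 1.065 -1" --pt "45.7 36.8 -3.7 1.065 -1"

```text
time: 3.15
ee_pos: [0.5292, 0.1509, 0.2805]
ee_rot: [[0.19, -0.982, -0.0], [-0.982, -0.19, 0.0], [-0.0, 0.0, -1.0]]
ft_force: [0.3, 0.2, 0.2]
opening: 0.0875
```

```bash
python3 - <<'E'
from h import *
s=robot.get_state(); print(s['time'],s['ee_pos'],s['ee_rot'],s['joint_positions'],s['ft_force'])
p=robot.camera_params('wrist'); snap('wrist','w1')
import pickle; pickle.dump(p,open('w1.pkl','wb'))
yaw=-1.38; B=np.array([.5423,.1635])
for n in ['ball_foot','fork_foot','stand']:
  r=robot.pinpoint('wrist',n); print(n,[(np.round(q['position'],1).tolist(),round(q['score'],2),np.round(atz('wrist',q['position'][::-1],.01,p),4)) for q in r[:2]])
print('ball pred',proj('wrist',[*B,.083],p))
E
```

```text
3.15 [0.52919761 0.15094452 0.28048959] [[ 1.90242486e-01 -9.81737117e-01 -1.70513658e-04]
 [-9.81737117e-01 -1.90242511e-01  1.41966594e-04]
 [-1.71812821e-04  1.40391509e-04 -9.99999975e-01]] [ 6.33711033e-01  1.30818152e-01 -2.07084814e-01 -2.28273997e-04
 -1.23294671e+00 -4.42226211e-01] [0.33201351 0.16334456 0.20103471]
ball_foot []
fork_foot []
stand [([137.3, 310.3], 0.91, array([0.5511, 0.1123, 0.01  ]))]
ball pred [307.38095199 187.69620319]
```

View pics/w1.png

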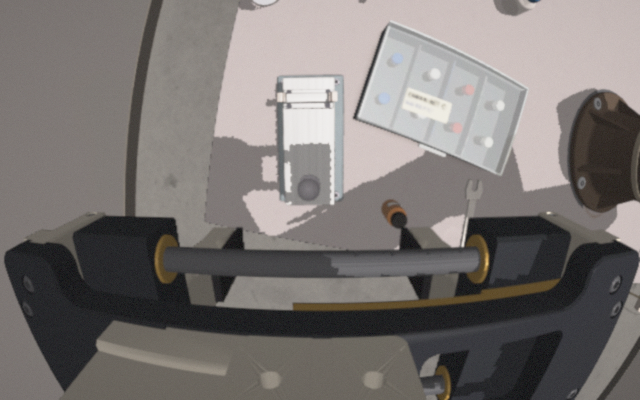

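```bash
python3 - <<'E'
import cv2
a=cv2.imread('pics/w1.png')[65:215,255:365]; cv2.imwrite('pics/w1c.png',cv2.resize(a,None,fx=5,fy=4,interpolation=cv2.INTER_CUBIC))
E
```

```text
(no output)
```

View pics/w1c.png

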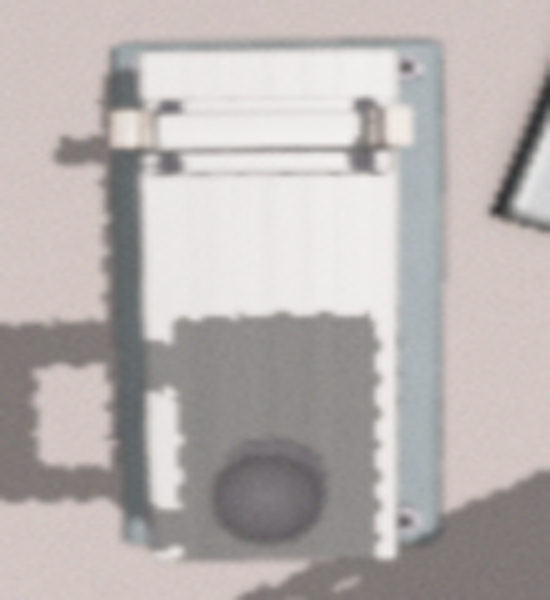

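```bash
cat > stand.py <<'E'
from h import *
import pickle
from scipy.optimize import least_squares
T=lambda x,y:(x/3.3+210-.35,y/3.3+120-.35)
S=lambda x,y:(x/2.7+230-.3,y/2.7+110-.3)
W=lambda x,y:(x/5+255-.4,y/4+65-.4)
pw=pickle.load(open('w1.pkl','rb'))
# stand frame pts; z>1 => relative to ball height
O=[('wrist',W(268,495),[-51,0],'b'),('top',T(118,241),[-51,0],'b'),('scene',S(121,365),[-51,0],'b'),
('wrist',W(440,45),[86,-44],10),('wrist',W(440,545),[-86,-44],10),('wrist',W(115,45),[86,44],10),
('top',T(337,298),[86,-44],10),('top',T(97,333),[-86,-44],10),
('scene',S(58,455),[-86,44],10),('scene',S(174,485),[-86,-44],10),('scene',S(243,292),[86,-44],10)]
F=[('wrist',W(126,128),W(399,127)),('top',T(264,172),T(274,256)),('scene',S(133,228),S(207,245))]
def res(q):
    x,y,a,h=q; R=np.array([[np.cos(a),-np.sin(a)],[np.sin(a),np.cos(a)]]); r=[]
    f=lambda c,P3:proj(c,P3,pw if c=='wrist' else None)
    for c,uv,xy,z in O:
        X=R@(np.array(xy)/1e3)+[x,y]; r+=list((f(c,[*X,h if z=='b' else z/1e3])-uv)*(2 if z=='b' else 1))
    X=R@[.05,0]+[x,y]
    for c,a1,a2 in F: r+=list(f(c,[*X,h+.018])-(np.array(a1)+a2)/2)
    return np.array(r)
s=least_squares(res,[.55,.11,-1.38,.083],x_scale=[.01,.01,.1,.01],loss='soft_l1')
if __name__=='__main__':
    print(np.round(s.x,4)); print(np.round(res(s.x).reshape(-1,2),1).tolist())
    x,y,a,h=s.x; print('ball',x-.051*np.cos(a),y-.051*np.sin(a))
E
python3 stand.py
```

```text
[ 0.5509  0.1139 -1.3787  0.0844]
[[0.1, 0.5], [-0.9, 0.2], [1.3, 0.6], [1.0, -1.5], [0.0, 0.3], [-1.0, -0.8], [-0.3, -0.3], [-0.9, -0.4], [-1.4, -1.6], [-0.1, -1.0], [0.7, -0.4], [-0.3, -0.5], [-0.5, -0.2], [-0.1, -0.1]]
ball 0.5411719330861925 0.16400206055545657
```

Emit:
play_rows --pt "29.3 7.1 6 0.386 -1" --pt "29.3 7.1 6 0.386 -1" --pt "29.3 7.1 6 0.386 -1" --pt "29.3 7.1 6 0.386 -1" --pt "29.3 7.1 6 0.386 -1" --pt "29.3 7.1 6 0.386 -1" --pt "29.3 7.1 6 0.386 -1" --pt "29.3 7.1 6 0.386 -1" --pt "29.3 7.1 6 0.386 -1" --pt "29.3 7.1 6 0.386 -1" --pt "29.3 7.1 6 0.386 -1"

```text
time: 4.27
ee_pos: [0.5158, -0.15, 0.2208]
ee_rot: [[-0.193, -0.981, 0.0], [-0.981, 0.193, 0.0], [-0.0, -0.0, -1.0]]
ft_force: [-0.1, -0.1, -0.6]
opening: 0.0878
```

```bash
python3 - <<'E'
from h import *
s=robot.get_state(); print(s['time'],s['ee_pos'],s['joint_positions'])
p=robot.camera_params('wrist'); im=snap('wrist','w2')
import pickle; pickle.dump(p,open('w2.pkl','wb'))
for n,z in [('socket',.014),('bar_grip',.027),('lever_bar',.060),('sampler',0)]:
  r=robot.pinpoint('wrist',n); print(n,[(np.round(q['position'],1).tolist(),round(q['score'],2),np.round(atz('wrist',q['position'][::-1],z,p),4)) for q in r[:2]])
R=im[60:260,230:400,::-1]; cv2.imwrite('pics/w2c.png',cv2.resize(R,None,fx=3,fy=3,interpolation=cv2.INTER_CUBIC))
E
```

```text
4.2667 [ 0.5158006  -0.15002533  0.22077793] [ 8.20428373e-02  1.48985365e-01 -3.25747354e-01 -2.80709912e-05
 -1.09566959e+00 -2.76457639e-01]
socket [([185.7, 323.3], 0.79, array([ 0.5149, -0.1403,  0.014 ]))]
bar_grip [([131.2, 319.4], 0.89, array([ 0.5069, -0.203 ,  0.027 ]))]
lever_bar [([163.5, 320.1], 0.87, array([ 0.512 , -0.1729,  0.06  ]))]
sampler [([181.1, 320.4], 0.88, array([ 0.5177, -0.1434,  0.    ]))]
```

View pics/w2c.png

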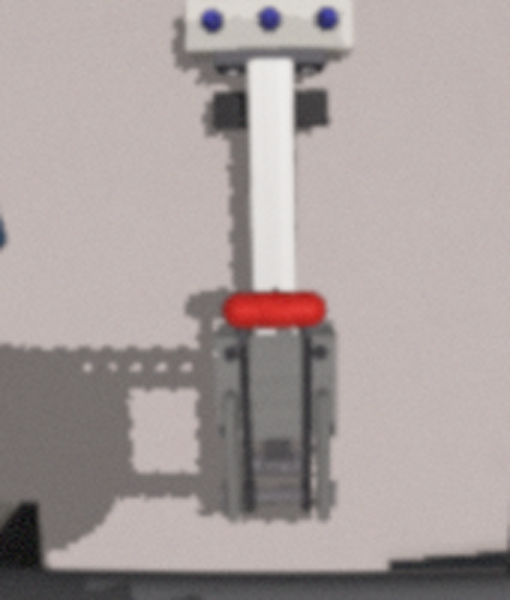

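View pics/w2.png

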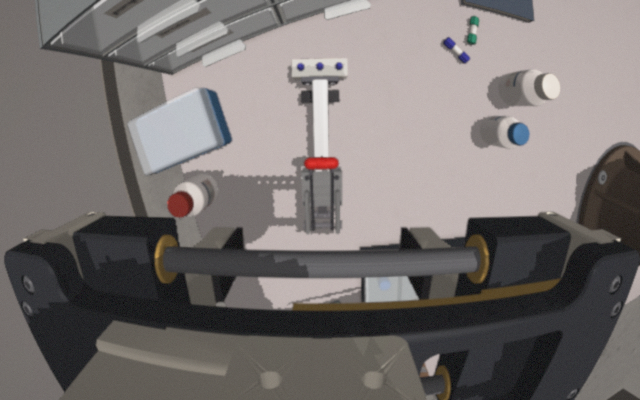

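```bash
python3 - <<'E'
from h import *
import pickle
p=pickle.load(open('w2.pkl','rb')); W=lambda x,y:(x/3+230-.33,y/3+60-.33)
f=lambda x,y,z:atz('wrist',W(x,y),z,p)
red=f(275,309,.062); a=f(225,309,.06); b=f(325,309,.06)
bar1=f(271,60,.034); bar2=f(273.5,285,.034); m=f(270,18,.047)
p1=f(212,20,.047);p2=f(327,18,.047)
for n,v in dict(red=red,a=a,b=b,bar1=bar1,bar2=bar2,m=m,p1=p1,p2=p2).items(): print(n,np.round(v,4))
for v in (bar1-bar2,bar1-red,m-red,m-bar2): print(np.arctan2(v[1],v[0]),np.linalg.norm(v[:2]))
d=p2-p1; print(np.arctan2(d[0],-d[1])*1, np.arctan2(-d[0],d[1]),np.linalg.norm(d), np.linalg.norm(a-b))
for t in [(457,165),(466,225),(480,280)]: print('cab',atz('top',t,0))
E
```

```text
red [ 0.5105 -0.1738  0.062 ]
a [ 0.5267 -0.1767  0.06  ]
b [ 0.4945 -0.1704  0.06  ]
bar1 [ 0.4956 -0.2569  0.034 ]
bar2 [ 0.5102 -0.1784  0.034 ]
m [ 0.4933 -0.2696  0.047 ]
p1 [ 0.5124 -0.2729  0.047 ]
p2 [ 0.4746 -0.266   0.047 ]
-1.7551230737692454 0.07982816991259659
-1.7492248972088007 0.08441524940420504
-1.748638674067342 0.09734429228560747
-1.7536857466541809 0.09275673041066194
-1.7494729235080986 1.3921197300816948 0.0384260583267443 0.032801995291726276
cab [ 0.6518919  -0.32434989  0.        ]
cab [ 0.5065639  -0.34117688  0.        ]
cab [ 0.38238423 -0.36863402  0.        ]
```

Emit:
play_rows --pt "2.5 0 3 -0.013 -0.3" --pt "2.5 0 6 -0.013 -0.3" --pt "2.5 0 9 -0.013 -0.3" --pt "2.5 0 12 -0.013 -0.3" --pt "2.5 0 14 -0.013 -0.3" --pt "2.5 0 15.5 -0.013 -0.3" --pt "2.5 0 16.3 -0.013 -0.3" --pt "2.5 0 16.3 -0.013 -0.3" --pt "2.5 0 16.3 -0.013 -0.3"

```text
time: 5.27
ee_pos: [0.5111, -0.175, 0.0579]
ee_rot: [[-0.18, -0.984, -0.0], [-0.984, 0.18, -0.0], [0.0, 0.0, -1.0]]
ft_force: [-0.1, 1.6, 0.3]
opening: 0.0568
```

```bash
python3 - <<'E'
from h import *
s=robot.get_state(); print(s['time'],s['ee_pos'],s['opening'],s['ft_force'])
im=snap('wrist','w3'); p=robot.camera_params('wrist')
print(proj('wrist',[.5107,-.1742,.06],p))
cv2.imwrite('pics/w3c.png',cv2.resize(im[100:350,170:470,::-1],None,fx=2.3,fy=2.3))
E
```

```text
5.2667 [ 0.5110646  -0.17503504  0.05788829] 0.05680746637495469 [-0.13385754  1.61700796  0.29149162]
[321.99815747 259.16554092]
```

View pics/w3c.png

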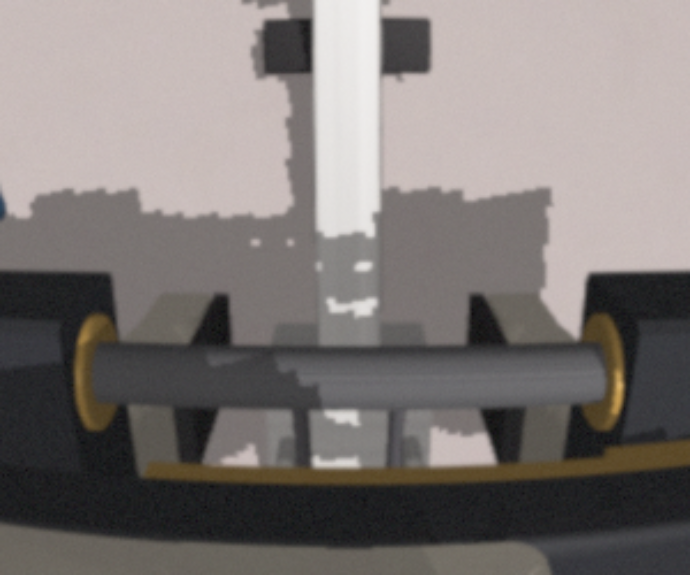

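Emit:
play_rows --pt "0 0 0 0 0" --pt "0 0 0 0 0.25" --pt "0 0 0 0 0.4" --pt "0 0 0 0 0.5" --pt "0 0 0 0 0.5" --pt "0 0 0 0 0.5"

```text
time: 5.82
ee_pos: [0.5112, -0.1754, 0.058]
ee_rot: [[-0.181, -0.984, 0.001], [-0.984, 0.181, -0.0], [-0.0, -0.001, -1.0]]
ft_force: [0.3, -0.5, 0.4]
opening: 0.0315
```

```bash
python3 - <<'E'
from h import *
im=snap('scene','s4'); print(robot.get_state()['opening'])
cv2.imwrite('pics/s4c.png',cv2.resize(im[60:260,280:480,::-1],None,fx=3,fy=3))
E
```

```text
0.031766501182733935
```

View pics/s4c.png

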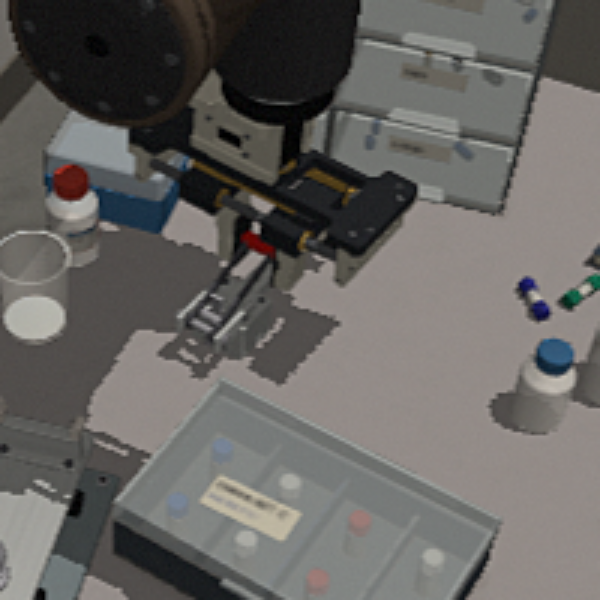

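Emit:
play_rows --pt "-0.15 0 -0.55 0 0.5" --pt "-0.38 0 -1.09 0 0.5" --pt "-0.63 0 -1.6 0 0.5" --pt "-0.92 0 -2.1 0 0.5" --pt "-1.25 0 -2.57 0 0.5" --pt "-1.6 0 -3.02 0 0.5" --pt "-2.0 0 -3.44 0 0.5" --pt "-2.42 0 -3.83 0 0.5" --pt "-2.87 0 -4.19 0 0.5" --pt "-3.35 0 -4.51 0 0.5" --pt "-3.35 0 -4.51 0 0.5"

```text
time: 6.78
ee_pos: [0.5173, -0.1415, 0.1034]
ee_rot: [[-0.18, -0.984, 0.001], [-0.984, 0.18, 0.0], [-0.0, -0.001, -1.0]]
ft_force: [-0.5, 0.4, -2.3]
opening: 0.0314
```

```bash
python3 - <<'E'
from h import *
im=snap('scene','s5'); s=robot.get_state(); print(s['opening'],s['ft_force'])
cv2.imwrite('pics/s5c.png',cv2.resize(im[60:260,280:480,::-1],None,fx=3,fy=3))
E
```

```text
0.03136753855063004 [ 1.60383720e-03  1.27393509e+00 -2.53446792e+00]
```

View pics/s5c.png

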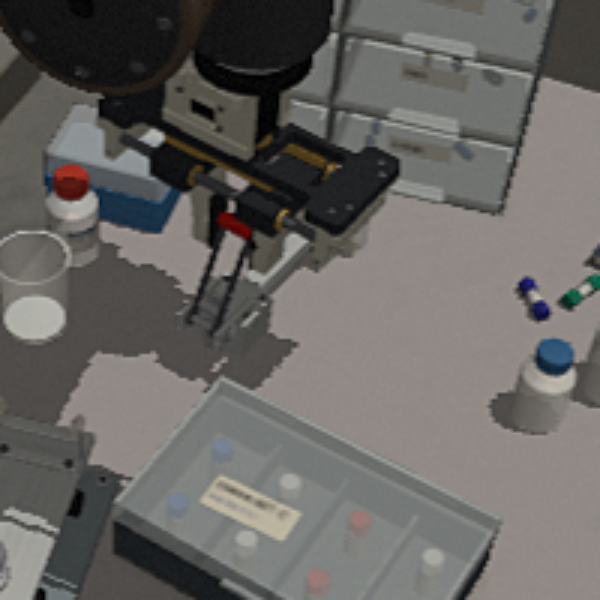

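Emit:
play_rows --pt "-0.5 0 -0.29 0 0.5" --pt "-1.01 0 -0.53 0 0.5" --pt "-1.55 0 -0.74 0 0.5" --pt "-2.1 0 -0.91 0 0.5" --pt "-2.66 0 -1.03 0 0.5" --pt "-3.23 0 -1.12 0 0.5" --pt "-3.8 0 -1.16 0 0.5" --pt "-4.38 0 -1.15 0 0.5" --pt "-4.95 0 -1.1 0 0.5" --pt "-5.52 0 -1.02 0 0.5" --pt "-6.08 0 -0.89 0 0.5" --pt "-6.63 0 -0.71 0 0.5" --pt "-7.13 0 -0.51 0 0.5" --pt "-7.4 0 -0.4 0 0.5" --pt "-7.4 0 -0.4 0 0.5"

```text
time: 8.08
ee_pos: [0.5313, -0.0693, 0.1082]
ee_rot: [[-0.18, -0.984, 0.002], [-0.984, 0.18, -0.001], [0.001, -0.002, -1.0]]
ft_force: [-4.1, -3.5, 11.5]
opening: 0.0314
```

```bash
python3 - <<'E'
from h import *
im=snap('scene','s6'); s=robot.get_state(); print(s['opening'],s['ft_force'])
cv2.imwrite('pics/s6c.png',cv2.resize(im[60:260,280:480,::-1],None,fx=3,fy=3))
E
```

```text
0.031278837821843604 [-3.30148086 -3.40563463 11.25658505]
```

View pics/s6c.png

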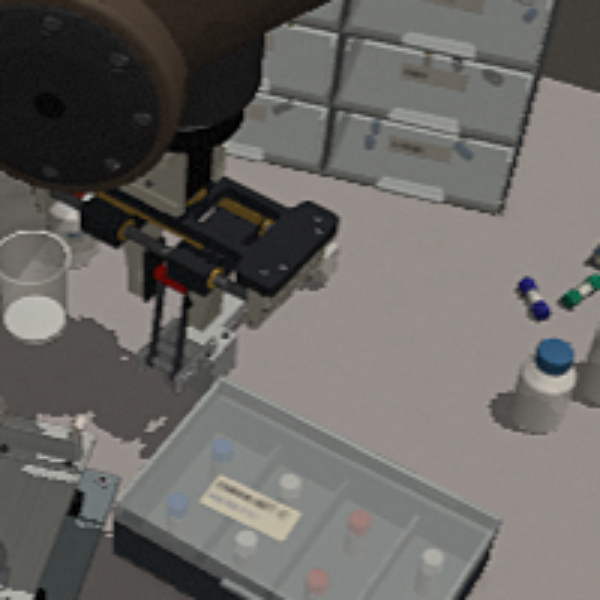

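```bash
python3 - <<'E'
from h import *
import pickle
p=robot.camera_params('wrist'); im=snap('wrist','w7'); pickle.dump(p,open('w7.pkl','wb'))
cv2.imwrite('pics/w7c.png',cv2.resize(im[60:260,220:420,::-1],None,fx=3,fy=3,interpolation=cv2.INTER_CUBIC))
E
```

```text
(no output)
```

View pics/w7c.png

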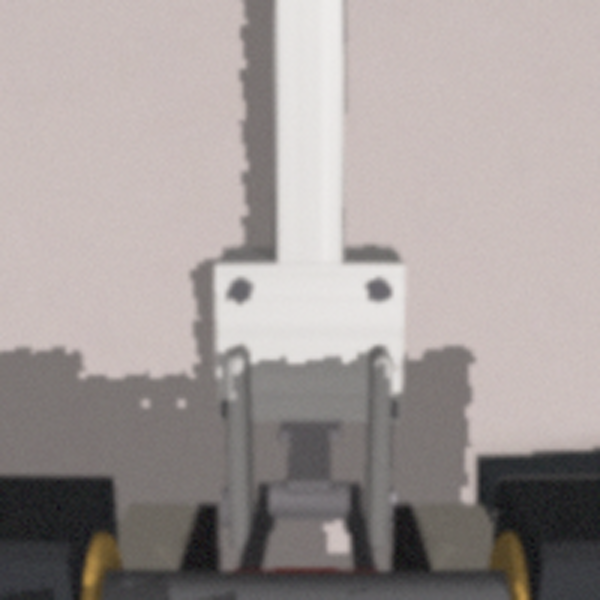

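```bash
python3 - <<'E'
from h import *
import pickle
p=pickle.load(open('w7.pkl','rb')); W=lambda x,y:(x/3+220-.33,y/3+60-.33)
f=lambda x,y,z:atz('wrist',W(x,y),z,p)
a=f(215,264,.034);b=f(404,264,.034);c=f(276,2,.034);d=f(344,2,.034);e=f(277,258,.034);g=f(343,258,.034)
print(a,b,np.linalg.norm(a-b)); v=(c+d)/2-(e+g)/2; print('yaw',np.arctan2(v[1],v[0]))
yaw=np.arctan2(v[1],v[0]); u=np.array([np.cos(yaw),np.sin(yaw)])
soc=((a+b)/2)[:2]-.019*u; print('socket',soc)
hinge=soc-.039*u; tcp=np.array([.5313,-.0693]); print('bar rel hinge x',(tcp-hinge)@u)
E
```

```text
[ 0.54287418 -0.11970328  0.034     ] [ 0.49957815 -0.11180053  0.034     ] 0.044011366252951815
yaw -1.7518023011840733
socket [ 0.52464653 -0.09706231]
bar rel hinge x 0.010493490402767532
```

Emit:
play_rows --pt "0 0 -0.5 0 0.5" --pt "0 0 -0.5 0 0.5" --pt "-4 0 -0.4 0 0.5" --pt "-6.5 0 0 0 0.5" --pt "-6.5 0 0 0 0.5" --pt "-6.5 0 0 0 0.5"

```text
time: 8.68
ee_pos: [0.5432, -0.0036, 0.1073]
ee_rot: [[-0.179, -0.984, 0.002], [-0.984, 0.179, 0.001], [-0.001, -0.002, -1.0]]
ft_force: [-1.5, 2.3, 6.6]
opening: 0.0317
```

```bash
cat > pose.py <<'E'
from h import *
import pickle,sys
n=sys.argv[1]
s=robot.get_state(); p=robot.camera_params('wrist'); im=snap('wrist',n); pickle.dump(p,open(n+'.pkl','wb'))
print(s['time'],s['ee_pos'].round(4),s['opening'],s['ft_force'].round(1))
cv2.imwrite('pics/'+n+'c.png',cv2.resize(im[60:260,220:420,::-1],None,fx=3,fy=3,interpolation=cv2.INTER_CUBIC))
E
python3 pose.py w8
```

```text
8.6833 [ 0.5432 -0.0036  0.1073] 0.03165924249556055 [-1.5  2.3  6.6]
```

View pics/w8c.png

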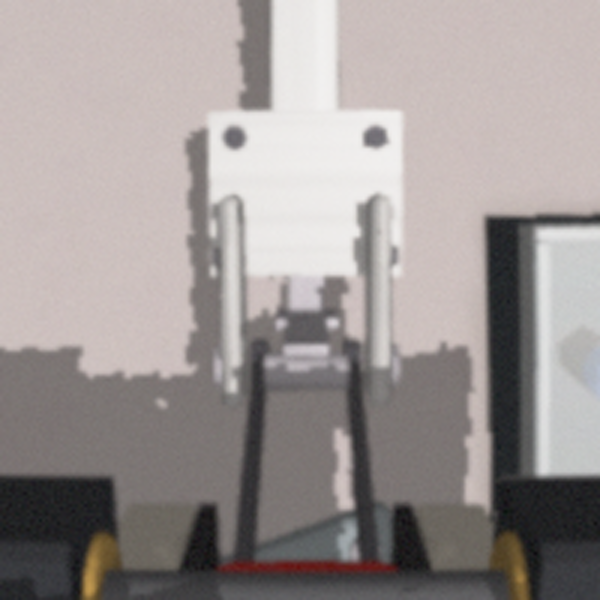

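```bash
cat > est.py <<'E'
from h import *
import pickle
def est(n,L,R,bt,bb,tcp=None,h=0):
    p=pickle.load(open(n+'.pkl','rb')); W=lambda x,y:(x/3+220-.33,y/3+60-.33)
    f=lambda x,y,z:atz('wrist',W(x,y),z+h,p)
    a=f(*L,.034);b=f(*R,.034); v=f(*bt,.034)-f(*bb,.034)
    yaw=np.arctan2(v[1],v[0]); u=np.array([np.cos(yaw),np.sin(yaw)])
    soc=((a+b)/2)[:2]-.019*u
    print('w',np.linalg.norm(a-b),'yaw',yaw,'edge yaw',np.arctan2(*((b-a)[[1,0]]))-np.pi/2,'socket',soc)
    if tcp is not None: print('rel',(np.array(tcp)-(soc-.039*u))@u)
    return soc,yaw
E
python3 -c "
from est import *
est('w8',(209,111),(402,111),(304,2),(305.5,108),[.5432,-.0036])"
```

```text
w 0.04402505240246235 yaw -1.7373555009401982 edge yaw 1.3905085088692535 socket [ 0.53098186 -0.06610948]
rel -0.02467006288282331
```

Emit:
play_rows --pt "-1.2 0 0.3 0 0.5" --pt "-1.6 0 0.3 0 0.5" --pt "-1.6 0 0.3 0 0.5" --pt "-1.6 0 0.3 0 0.5"

```text
time: 9.07
ee_pos: [0.5451, 0.0107, 0.1037]
ee_rot: [[-0.18, -0.984, 0.001], [-0.984, 0.18, 0.001], [-0.001, -0.0, -1.0]]
ft_force: [-0.3, 2.1, 1.4]
opening: 0.0319
```

```bash
python3 pose.py w9
```

```text
9.0667 [0.5451 0.0107 0.1037] 0.03185362956672722 [-0.3  2.1  1.4]
```

View pics/w9c.png

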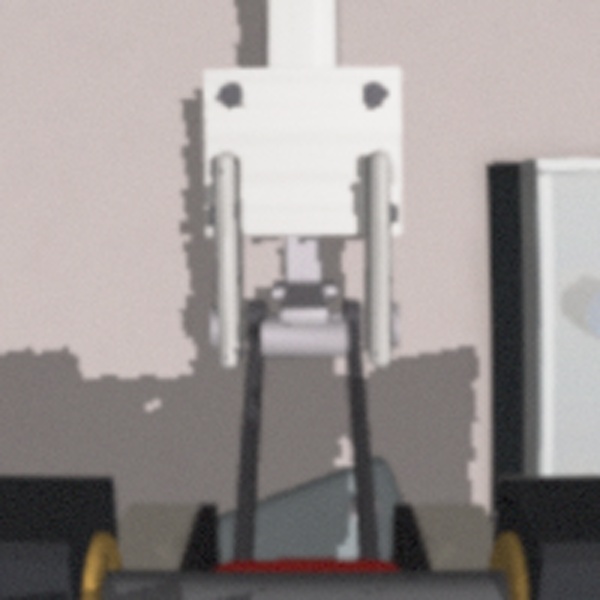

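```bash

python3 -c "
from est import *
est('w9',(204,67),(401,67),(300,2),(303,66),[.5451,.0107])"
```

```text
w 0.044151242085819296 yaw -1.707743213674835 edge yaw 1.388016840001308 socket [ 0.53091601 -0.06160314]
rel -0.03456258662407639
```

Emit:
play_rows --pt "0 0 0 0 0.2" --pt "0 0 0 0 0" --pt "0 0 0 0 -0.3" --pt "0 0 0 0 -0.4" --pt "0 0 -2 0 -0.4" --pt "0 0 -5 0 -0.4" --pt "0 0 -8 0 -0.4" --pt "3.5 0 -8 0 -0.4" --pt "7 0.1 -8 0 -0.4" --pt "10.5 0.1 -8 0 -0.4" --pt "13.9 0.1 -8 0 -0.4" --pt "13.9 0.1 -8 0 -0.4" --pt "13.9 0.1 -8 0 -0.4"

```text
time: 10.2
ee_pos: [0.5181, -0.1281, 0.1837]
ee_rot: [[-0.184, -0.983, 0.0], [-0.983, 0.184, 0.0], [-0.0, -0.0, -1.0]]
ft_force: [-0.4, -0.6, 0.5]
opening: 0.0616
```

```bash
python3 - <<'E'
from h import *
import pickle
s=robot.get_state(); p=robot.camera_params('wrist'); im=snap('wrist','w10'); pickle.dump(p,open('w10.pkl','wb')); sc=snap('scene','s10')
print(s['time'],s['ee_pos'].round(4),s['ft_force'].round(1))
for n,z in [('socket',.014),('bar_grip',.027),('sampler',0)]:
  r=robot.pinpoint('wrist',n); print(n,[(np.round(q['position'],1).tolist(),round(q['score'],2),np.round(atz('wrist',q['position'][::-1],z,p),4)) for q in r[:2]])
a=cv2.resize(im[20:260,200:440,::-1],None,fx=2.5,fy=2.5,interpolation=cv2.INTER_CUBIC)
cv2.imwrite('pics/w10c.png',a)
cv2.imwrite('pics/s10c.png',cv2.resize(sc[60:290,240:460,::-1],None,fx=2.5,fy=2.5))
E
```

```text
10.2 [ 0.5181 -0.1281  0.1837] [-0.4 -0.6  0.5]
socket [([247.1, 319.9], 0.74, array([ 0.532 , -0.0598,  0.014 ]))]
bar_grip [([191.7, 320.7], 0.57, array([ 0.5189, -0.1238,  0.027 ]))]
sampler [([242.8, 320.1], 0.69, array([ 0.5319, -0.059 ,  0.    ]))]
```

View pics/w10c.png

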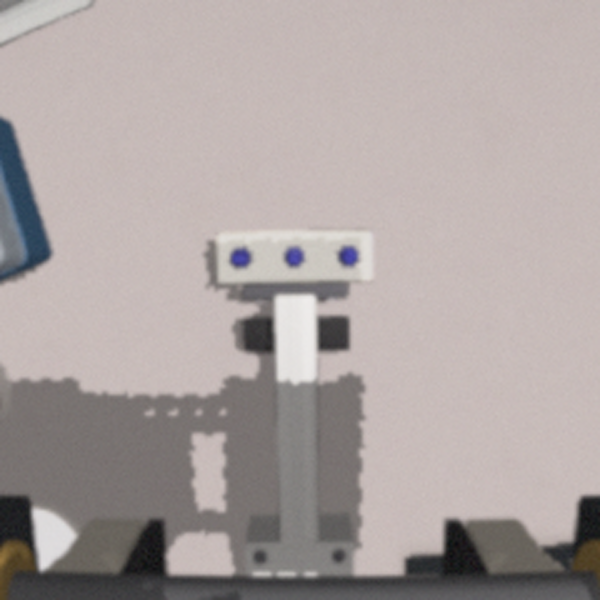

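View pics/s10c.png

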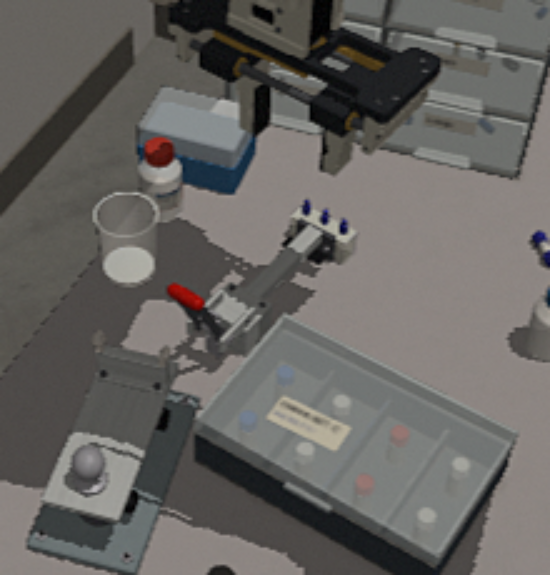

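```bash
python3 - <<'E'
from h import *
import pickle
p=pickle.load(open('w10.pkl','rb')); W=lambda x,y:(x/2.5+200-.3,y/2.5+20-.3)
f=lambda x,y,z:atz('wrist',W(x,y),z,p)[:2]
a=f(296,297,.034); b=f(298.5,510,.034); v=a-b; print('bar yaw',np.arctan2(v[1],v[0]),np.linalg.norm(v))
l=f(248,515,.034); r=f(352.5,515,.034); print('w',np.linalg.norm(l-r), 'head mid',(l+r)/2, 'yaw',np.arctan2(*(r-l)[::-1])-np.pi/2+0)
p1=f(240.5,257.5,.05);p2=f(348.5,256,.05); d=p2-p1; print('ports yaw',np.arctan2(d[1],d[0])-np.pi/2-0,np.linalg.norm(d))
m1=f(218,282,.044);m2=f(372,279,.044);d=m2-m1;print('man yaw',np.arctan2(d[1],d[0])-np.pi/2,np.linalg.norm(d),(m1+m2)/2)
s1=f(261,556,.034);s2=f(340,556,.034)
for yaw in (-1.74,):
  u=np.array([np.cos(yaw),np.sin(yaw)]); print((l+r)/2-.019*u,(l+r)/2+.046*u,(m1+m2)/2-.116*u)
t=robot.get_state()['ee_rot'][:,0]; print('tool yaw',np.arctan2(t[1],t[0]))
E
```

```text
bar yaw -1.747247548776083 0.08400251822066902
w 0.04175090976789587 head mid [ 0.52597675 -0.09136915] yaw 1.3851805523836722
ports yaw 1.3968188459622706 0.03803781407752693
man yaw 1.4027790152072015 0.05569647295629382 [ 0.51051827 -0.18310671]
[ 0.5291763  -0.07264049] [ 0.51823047 -0.13671223] [ 0.53005237 -0.06876329]
tool yaw -1.7515791725164178
```

```bash
python3 - <<'E'
from h import *
import pickle
p=pickle.load(open('w10.pkl','rb')); W=lambda x,y:(x/2.5+200-.3,y/2.5+20-.3)
f=lambda x,y,z:atz('wrist',W(x,y),z,p)[:2]
for y in (541,544):
  l=f(245.5,y,.034); r=f(353,y,.034); print('w',np.linalg.norm(l-r))
  u=np.array([np.cos(-1.747),np.sin(-1.747)]); s=(l+r)/2-.019*u;print(s,s+.065*u)
a=f(296,297,.034); b=f(298.5,540,.034); v=a-b; print('bar yaw',np.arctan2(v[1],v[0]),np.linalg.norm(v))
E
```

```text
w 0.04345488157976487
[ 0.53179616 -0.06173053] [ 0.5204021  -0.12572409]
w 0.04351562590377684
[ 0.5320414  -0.06044223] [ 0.52064734 -0.12443578]
bar yaw -1.7488225598709084 0.0968673363179332
```

Emit:
play_rows --pt "-0.35 -0.17 3 0.004 -0.4" --pt "-0.35 -0.17 6.5 0.004 -0.4" --pt "-0.35 -0.17 10 0.004 -0.4" --pt "-0.35 -0.17 13 0.004 -0.4" --pt "-0.35 -0.17 15 0.004 -0.4" --pt "-0.35 -0.17 15.9 0.004 -0.4" --pt "-0.35 -0.17 15.9 0.004 -0.2" --pt "-0.35 -0.17 15.9 0.004 0.1" --pt "-0.35 -0.17 15.9 0.004 0.4" --pt "-0.35 -0.17 15.9 0.004 0.7" --pt "-0.35 -0.17 15.9 0.004 1" --pt "-0.35 -0.17 15.9 0.004 1" --pt "-0.35 -0.17 15.9 0.004 1" --pt "-0.35 -0.17 15.9 0.004 1" --pt "-0.35 -0.17 15.9 0.004 1"

```text
time: 11.7
ee_pos: [0.5214, -0.1233, 0.0252]
ee_rot: [[-0.184, -0.983, 0.001], [-0.983, 0.184, -0.0], [-0.0, -0.001, -1.0]]
ft_force: [-1.3, 0.9, 5.6]
opening: 0.0157
```

Emit:
play_rows --pt "0 0 -0.5 0 1" --pt "0 0 -1.5 0 1" --pt "0 0 -3 0 1" --pt "0 0 -5 0 1" --pt "0 0 -7.5 0 1" --pt "0 0 -10 0 1" --pt "0 0 -12 0 1" --pt "0 0 -13.5 0 1" --pt "0 0 -14 0 1" --pt "0 0 -14 0 1"

```text
time: 12.53
ee_pos: [0.521, -0.1232, 0.1658]
ee_rot: [[-0.185, -0.983, 0.002], [-0.983, 0.185, 0.001], [-0.001, -0.002, -1.0]]
ft_force: [-0.3, 0.9, -8.0]
opening: 0.0158
```

```bash
python3 - <<'E'
from h import *
import pickle
s=robot.get_state(); p=robot.camera_params('wrist'); im=snap('wrist','w11'); pickle.dump(p,open('w11.pkl','wb')); sc=snap('scene','s11')
print(s['time'],s['ee_pos'].round(4),s['ft_force'].round(1),s['ft_torque'].round(2))
a=cv2.resize(im[20:320,170:470,::-1],None,fx=2,fy=2,interpolation=cv2.INTER_CUBIC)
cv2.imwrite('pics/w11c.png',a)
cv2.imwrite('pics/s11c.png',cv2.resize(sc[60:290,240:460,::-1],None,fx=2.5,fy=2.5))
E
```

```text
12.5333 [ 0.521  -0.1232  0.1658] [-0.3  0.9 -8. ] [-0.01 -0.04 -0.02]
```

View pics/w11c.png

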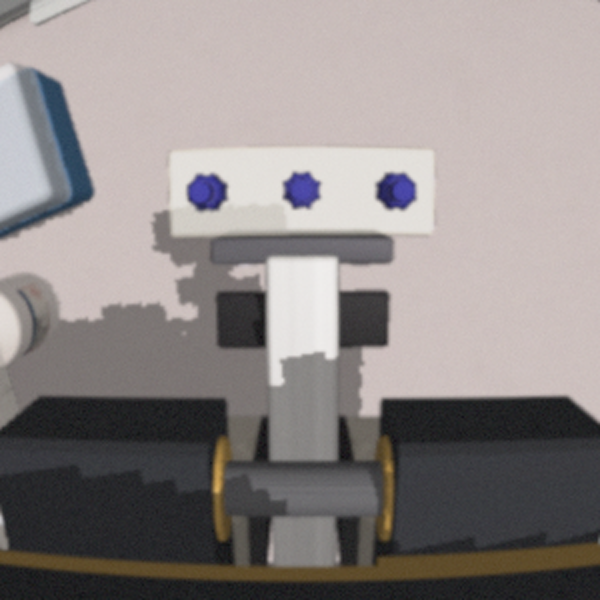

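View pics/s11c.png

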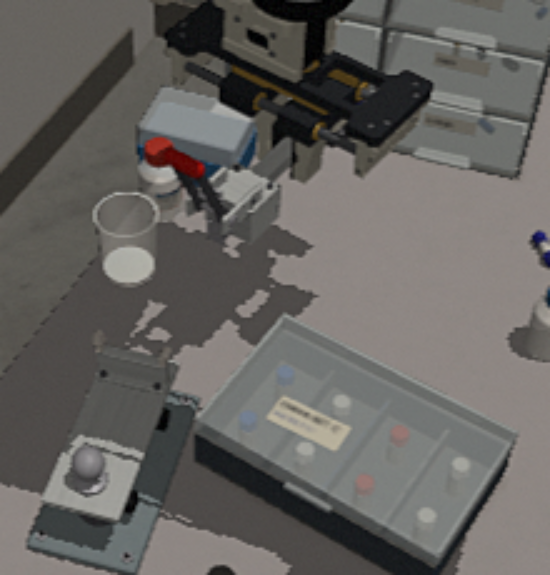

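```bash
python3 - <<'E'
from h import *
import pickle
p=pickle.load(open('w11.pkl','rb')); W=lambda x,y:(x/2+170-.25,y/2+20-.25)
t=np.array([.521,-.1232]); U=.1406; yw=np.arctan2(-.983,-.185); X=np.array([np.cos(yw),np.sin(yw)]); Y=np.array([-X[1],X[0]])
def f(x,y,z):
    q=atz('wrist',W(x,y),U+z,p)[:2]-t; return np.round([q@X*1e3,q@Y*1e3],1)
print('shoe far',f(218,292,.020),f(388,292,.020),'near',f(218,347,.02),f(388,347,.02))
print('flange/man near top edge',f(170,235,.044),f(434,234,.044),'far',f(170,150,.044),f(433,151,.044))
print('bar',f(267,260,.034),f(337,260,.034),f(269,455,.034),f(338,455,.034))
print('ports',f(207,193,.05),f(302,190,.05),f(398,191,.05))
E
```

```text
shoe far [45.1 19.8] [ 45.1 -21. ] near [31.5 20.3] [ 31.4 -21.4]
flange/man near top edge [60.5 25.9] [ 60.6 -26.8] far [77.6 25.6] [ 77.3 -26.3]
bar [54.1  7.1] [54.1 -7.9] [9.  7.3] [ 9.  -8.7]
ports [68.6 17.3] [68.9 -0.5] [ 69.  -18.4]
```

Emit:
play_rows --pt "-1 0.04 0 -0.02 1" --pt "-3 0.13 0 -0.06 1" --pt "-5.5 0.23 0 -0.1 1" --pt "-8.5 0.36 0 -0.15 1" --pt "-11.5 0.49 0 -0.2 1" --pt "-14.5 0.62 0 -0.25 1" --pt "-17.5 0.75 0 -0.3 1" --pt "-20 0.85 0 -0.34 1" --pt "-21.8 0.93 0 -0.365 1" --pt "-22.7 0.97 0 -0.378 1" --pt "-22.7 0.97 0 -0.378 1" --pt "-22.7 0.97 0 -0.378 1"

```text
time: 13.63
ee_pos: [0.5526, 0.1018, 0.1634]
ee_rot: [[0.192, -0.981, -0.002], [-0.981, -0.192, -0.001], [0.001, 0.003, -1.0]]
ft_force: [-0.3, -0.2, -7.5]
opening: 0.0158
```

```bash
python3 - <<'E'
from h import *
import pickle
s=robot.get_state(); p=robot.camera_params('wrist'); im=snap('wrist','w12'); pickle.dump(p,open('w12.pkl','wb')); sc=snap('scene','s12')
t=s['ee_rot'][:,0]
print(s['time'],s['ee_pos'].round(4),s['ft_force'].round(1),s['ft_torque'].round(2),'yaw',np.arctan2(t[1],t[0]))
a=cv2.resize(im[20:320,170:470,::-1],None,fx=2,fy=2,interpolation=cv2.INTER_CUBIC)
cv2.imwrite('pics/w12c.png',a)
cv2.imwrite('pics/s12c.png',cv2.resize(sc[130:300,220:380,::-1],None,fx=3.5,fy=3.5))
# wrist-only ball estimate
p1=pickle.load(open('w1.pkl','rb')); print(atz('wrist',(308.2,188.3),.084,p1))
E
```

```text
13.6333 [0.5526 0.1018 0.1634] [-0.3 -0.2 -7.5] [-0.12 -0.01  0.01] yaw -1.3779722790467175
[0.54127192 0.16377643 0.084     ]
```

View pics/w12c.png

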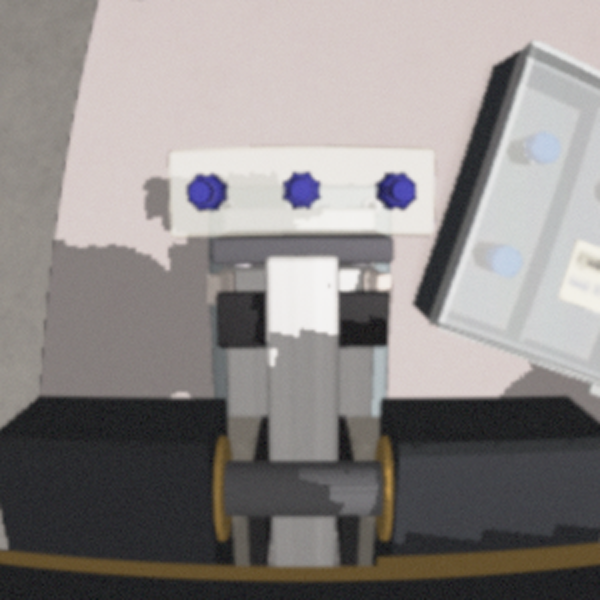

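View pics/s12c.png

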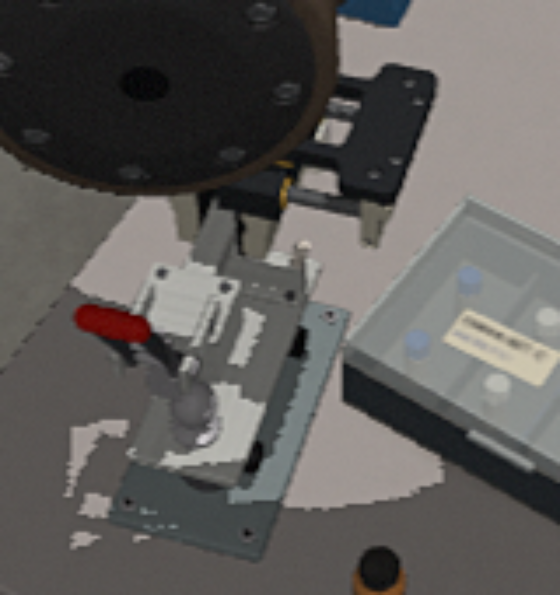

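```bash
python3 - <<'E'
import cv2
a=cv2.imread('pics/w12.png')[130:230,260:380]; cv2.imwrite('pics/w12d.png',cv2.resize(a,None,fx=6,fy=6,interpolation=cv2.INTER_CUBIC))
E
```

```text
(no output)
```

View pics/w12d.png

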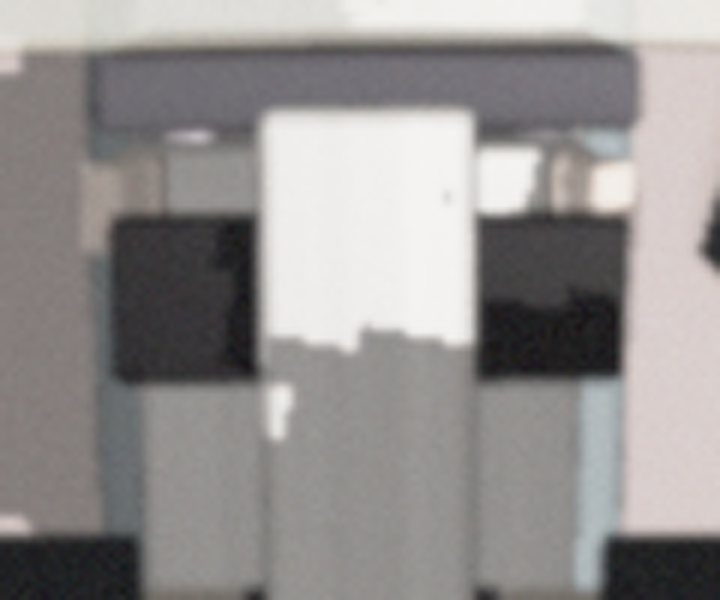

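```bash
python3 - <<'E'
from h import *
import pickle
p=pickle.load(open('w12.pkl','rb')); W=lambda x,y:(x/6+260-.42,y/6+130-.42)
t=np.array([.5526,.1018]); yw=-1.378; X=np.array([np.cos(yw),np.sin(yw)]); Y=np.array([-X[1],X[0]])
def f(x,y,z):
    q=atz('wrist',W(x,y),z,p)[:2]-t; return np.round([q@X*1e3,q@Y*1e3],1)
U=.138
print('cheeks top',f(82,165,.102),f(122,165,.102),f(592,165,.102),f(635,165,.102))
print('shoe',f(113,216,U+.02),f(625,216,U+.02),f(118,380,U+.02),f(620,380,U+.02))
print('bar',f(262,112,U+.034),f(475,112,U+.034),f(266,560,U+.034),f(474,560,U+.034))
print('deck',f(143,400,.060),f(578,400,.060),f(143,560,.060),f(578,560,.060))
E
```

```text
cheeks top [42.2 31.2] [42.1 26.8] [ 42.1 -25. ] [ 42.1 -29.8]
shoe [45.  20.2] [ 44.9 -20.9] [31.4 20.2] [ 31.4 -20.9]
bar [54.6  7.3] [54.5 -7.9] [20.8  7.5] [20.8 -8.3]
deck [ 4.6 30.4] [  4.6 -29. ] [-18.5  31.2] [-18.6 -29.7]
```

Emit:
play_rows --pt "-0.03 -0.11 0.5 0 1" --pt "-0.03 -0.11 1.2 0 1" --pt "-0.03 -0.11 2 0 1" --pt "-0.03 -0.11 2.8 0 1" --pt "-0.03 -0.11 3.4 0 1" --pt "-0.03 -0.11 3.7 0 1" --pt "-0.03 -0.11 3.7 0 1" --pt "-0.03 -0.11 3.7 0 1"

```text
time: 14.4
ee_pos: [0.5545, 0.1021, 0.1275]
ee_rot: [[0.191, -0.982, -0.0], [-0.982, -0.191, -0.0], [0.0, 0.0, -1.0]]
ft_force: [-0.2, 0.0, -7.3]
opening: 0.0157
```

```bash
python3 - <<'E'
from h import *
import pickle
s=robot.get_state(); p=robot.camera_params('wrist'); im=snap('wrist','w13'); pickle.dump(p,open('w13.pkl','wb')); sc=snap('scene','s13')
t=s['ee_rot'][:,0]
print(s['time'],s['ee_pos'].round(4),s['ft_force'].round(1),s['ft_torque'].round(2),'yaw',np.arctan2(t[1],t[0]))
cv2.imwrite('pics/w13d.png',cv2.resize(im[130:230,260:380,::-1],None,fx=6,fy=6,interpolation=cv2.INTER_CUBIC))
cv2.imwrite('pics/s13c.png',cv2.resize(sc[170:290,230:340,::-1],None,fx=5,fy=5,interpolation=cv2.INTER_CUBIC))
E
```

```text
14.4 [0.5545 0.1021 0.1275] [-0.2  0.  -7.3] [-0.02 -0.09  0.02] yaw -1.3786381606393734
```

View pics/w13d.png

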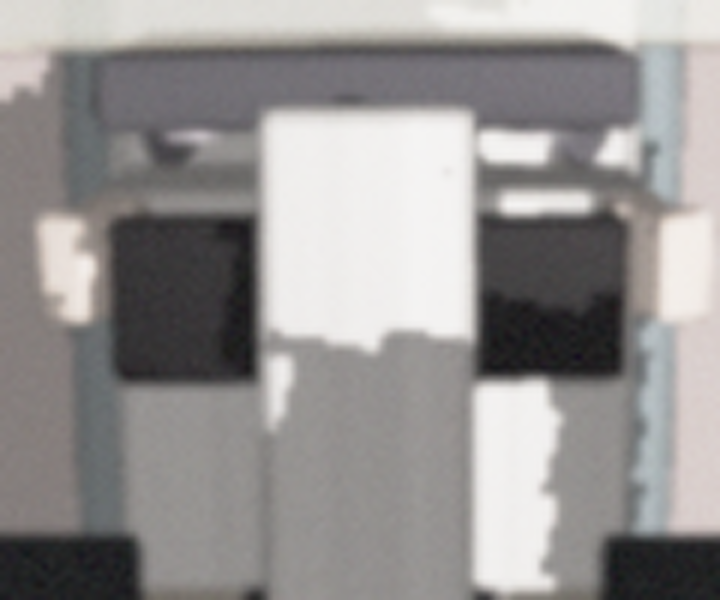

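View pics/s13c.png

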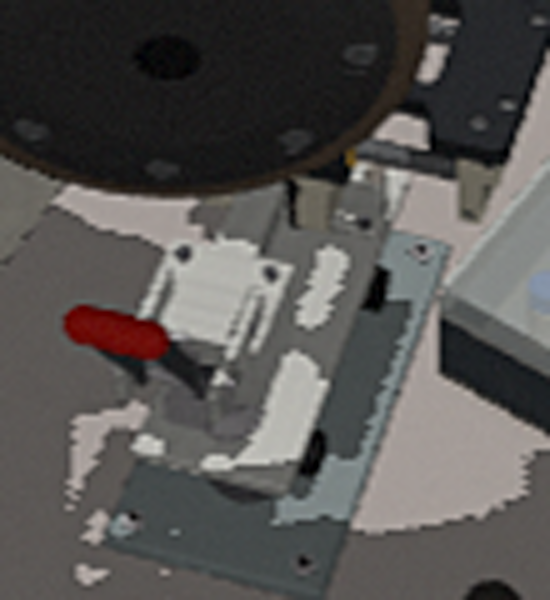

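```bash
python3 - <<'E'
from h import *
import pickle
p=pickle.load(open('w13.pkl','rb')); W=lambda x,y:(x/6+260-.42,y/6+130-.42)
t=np.array([.5545,.1021]); yw=-1.3786; X=np.array([np.cos(yw),np.sin(yw)]); Y=np.array([-X[1],X[0]])
def f(x,y,z):
    q=atz('wrist',W(x,y),z,p)[:2]-t; return np.round([q@X*1e3,q@Y*1e3],1)
U=.1023
print('cheeks top',f(38,215,.102),f(60,325,.102),f(712,213,.102),f(685,322,.102))
print('shoe',f(113,216,U+.02),f(625,216,U+.02),f(118,380,U+.02),f(620,380,U+.02))
B=np.array([.5414,.1638]); print('socket vs ball',(t-.063*X-B)*1e3)
E
```

```text
cheeks top [42.1 29.9] [31.7 28.2] [ 42.2 -31.8] [ 32.  -29.6]
shoe [45.  20.1] [ 45.  -20.9] [31.5 20.1] [ 31.4 -20.9]
socket vs ball [1.06603988 0.13998548]
```

Emit:
play_rows --pt "-0.05 0.07 0 0 1" --pt "-0.05 0.07 0.2 0 1" --pt "-0.05 0.07 0.4 0 1" --pt "-0.05 0.07 0.6 0 1" --pt "-0.05 0.07 0.8 0 1" --pt "-0.05 0.07 1.0 0 1" --pt "-0.05 0.07 1.2 0 1" --pt "-0.05 0.07 1.2 0 1"

```text
time: 15.17
ee_pos: [0.5534, 0.1024, 0.1151]
ee_rot: [[0.191, -0.982, -0.001], [-0.982, -0.191, -0.0], [0.0, 0.001, -1.0]]
ft_force: [0.1, -0.3, -7.5]
opening: 0.0158
```

Emit:
play_rows --pt "0 0 0.2 0 1" --pt "0 0 0.4 0 1" --pt "0 0 0.6 0 1" --pt "0 0 0.8 0 1" --pt "0 0 1.0 0 1" --pt "0 0 1.2 0 1" --pt "0 0 1.2 0 1"

```text
time: 15.75
ee_pos: [0.5534, 0.1023, 0.1031]
ee_rot: [[0.191, -0.982, -0.001], [-0.982, -0.191, -0.0], [0.0, 0.001, -1.0]]
ft_force: [-0.2, -0.4, -6.8]
opening: 0.0158
```

Still hanging free; expected seat at TCP z ≈ 0.095. Creep down.

Emit:
play_rows --pt "0 0 0.1 0 1" --pt "0 0 0.2 0 1" --pt "0 0 0.3 0 1" --pt "0 0 0.4 0 1" --pt "0 0 0.5 0 1" --pt "0 0 0.5 0 1"

```text
time: 16.25
ee_pos: [0.5535, 0.1024, 0.0985]
ee_rot: [[0.191, -0.982, -0.0], [-0.982, -0.191, -0.0], [0.0, 0.0, -1.0]]
ft_force: [-0.8, 0.0, -7.7]
opening: 0.0158
```

Emit:
play_rows --pt "0 0 0.05 0 1" --pt "0 0 0.1 0 1" --pt "0 0 0.15 0 1" --pt "0 0 0.2 0 1" --pt "0 0 0.2 0 1"

```text
time: 16.67
ee_pos: [0.554, 0.1025, 0.0981]
ee_rot: [[0.191, -0.982, 0.001], [-0.982, -0.191, 0.0], [0.0, -0.001, -1.0]]
ft_force: [-4.5, -0.1, 8.0]
opening: 0.0157
```

```bash
python3 - <<'E'
from h import *
import pickle
s=robot.get_state(); p=robot.camera_params('wrist'); im=snap('wrist','w14'); pickle.dump(p,open('w14.pkl','wb')); sc=snap('scene','s14')
t=s['ee_rot'][:,0]
print(s['time'],s['ee_pos'].round(4),s['ft_force'].round(1),s['ft_torque'].round(2),'yaw',np.arctan2(t[1],t[0]))
cv2.imwrite('pics/w14d.png',cv2.resize(im[130:230,260:380,::-1],None,fx=6,fy=6,interpolation=cv2.INTER_CUBIC))
cv2.imwrite('pics/s14c.png',cv2.resize(sc[170:290,230:340,::-1],None,fx=5,fy=5,interpolation=cv2.INTER_CUBIC))
E
```

```text
16.6667 [0.554  0.1025 0.0981] [-4.5 -0.1  8. ] [-0.18  1.87 -0.03] yaw -1.3783683504575788
```

View pics/w14d.png

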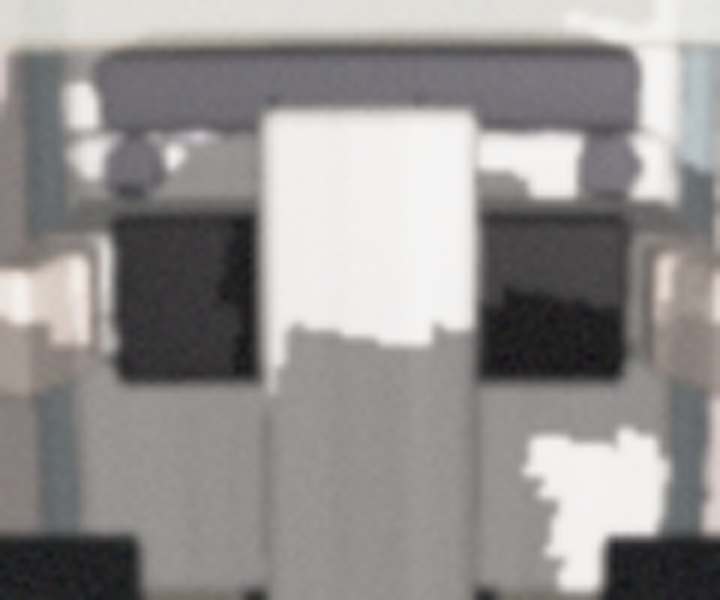

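View pics/s14c.png

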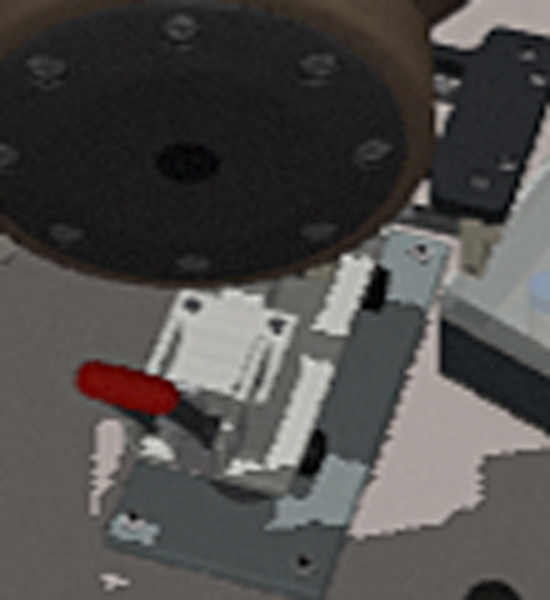

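Emit:
play_rows --pt "0 0.03 0 0 1" --pt "0 0.06 0 0 1" --pt "0 0.06 0.03 0 1" --pt "0 0.06 0.03 0 1"

```text
time: 17.1
ee_pos: [0.5539, 0.1025, 0.0981]
ee_rot: [[0.191, -0.982, 0.002], [-0.982, -0.191, 0.0], [0.0, -0.002, -1.0]]
ft_force: [-4.4, -0.6, 10.1]
opening: 0.0156
```

```bash
python3 - <<'E'
from h import *
import pickle
for n in ('w13','w14'):
    im=cv2.imread(f'pics/{n}.png').astype(int); p=pickle.load(open(n+'.pkl','rb'))
    for r in (196,200,204,208,212):
        row=im[r,:,:]
        print(n,r,'L',[tuple(row[c][[0,2]]) for c in range(268,286)],'R',[tuple(row[c][[0,2]]) for c in range(360,378)])
E
```

```text
w13 196 L [(np.int64(124), np.int64(134)), (np.int64(124), np.int64(132)), (np.int64(126), np.int64(135)), (np.int64(121), np.int64(128)), (np.int64(112), np.int64(112)), (np.int64(103), np.int64(101)), (np.int64(105), np.int64(100)), (np.int64(110), np.int64(104)), (np.int64(114), np.int64(105)), (np.int64(113), np.int64(105)), (np.int64(115), np.int64(108)), (np.int64(117), np.int64(116)), (np.int64(126), np.int64(128)), (np.int64(140), np.int64(143)), (np.int64(142), np.int64(146)), (np.int64(145), np.int64(149)), (np.int64(148), np.int64(153)), (np.int64(146), np.int64(150))] R [(np.int64(142), np.int64(145)), (np.int64(142), np.int64(147)), (np.int64(141), np.int64(146)), (np.int64(139), np.int64(141)), (np.int64(129), np.int64(134)), (np.int64(128), np.int64(129)), (np.int64(155), np.int64(145)), (np.int64(184), np.int64(173)), (np.int64(192), np.int64(182)), (np.int64(189), np.int64(177)), (np.int64(180), np.int64(169)), (np.int64(172), np.int64(166)), (np.int64(178), np.int64(184)), (np.int64(197), np.int64(210)), (np.int64(204), np.int64(217)), (np.int64(203), np.int64(216))
[... 9856 characters left out ...]
t64(146), np.int64(149)), (np.int64(148), np.int64(152)), (np.int64(148), np.int64(151)), (np.int64(144), np.int64(149))] R [(np.int64(241), np.int64(243)), (np.int64(240), np.int64(242)), (np.int64(240), np.int64(242)), (np.int64(239), np.int64(242)), (np.int64(240), np.int64(242)), (np.int64(238), np.int64(241)), (np.int64(239), np.int64(242)), (np.int64(240), np.int64(242)), (np.int64(239), np.int64(241)), (np.int64(227), np.int64(231)), (np.int64(183), np.int64(189)), (np.int64(134), np.int64(136)), (np.int64(115), np.int64(109)), (np.int64(111), np.int64(104)), (np.int64(114), np.int64(106)), (np.int64(105), np.int64(100)), (np.int64(108), np.int64(105)), (np.int64(125), np.int64(128))]
```

```bash
python3 - <<'E'
from h import *
import pickle
from scipy.optimize import brentq
for n,r,l,rr in (('w13',200,280.4,363.9),('w13',204,280.5,363.8),('w14',200,272.6,370.4),('w14',196,272.4,370.4)):
    p=pickle.load(open(n+'.pkl','rb'))
    g=lambda z:np.linalg.norm(atz('wrist',(l,r),z,p)-atz('wrist',(rr,r),z,p))-.06
    z=brentq(g,.03,.1); print(n,z,'ball',z+.024, 'sens mm/px', 1e3*(brentq(lambda z:g(z)+.06/(rr-l),.03,.1)-z))
    # arm bar check: bar z from 16 mm width? shoe width 42
E
```

```text
w13 0.05518065809460984 ball 0.07918065809460983 sens mm/px 2.5576733848309066
w13 0.055416644367183514 ball 0.07941664436718351 sens mm/px 2.5609812888452295
w14 0.05744551884094444 ball 0.08144551884094445 sens mm/px 1.8600767924264598
w14 0.05720138139632969 ball 0.08120138139632968 sens mm/px 1.8587719157543008
```

```bash
python3 - <<'E'
import cv2
for n in ('s12','s13','s14'):
    a=cv2.imread(f'pics/{n}.png')[170:290,230:340]; cv2.imwrite(f'pics/{n}e.png',cv2.resize(a,None,fx=5.4,fy=4.9,interpolation=cv2.INTER_CUBIC))
a=cv2.imread('pics/scene0.png')[170:290,230:340]; cv2.imwrite(f'pics/s0e.png',cv2.resize(a,None,fx=5.4,fy=4.9,interpolation=cv2.INTER_CUBIC))
E
```

```text
(no output)
```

View pics/s12e.png

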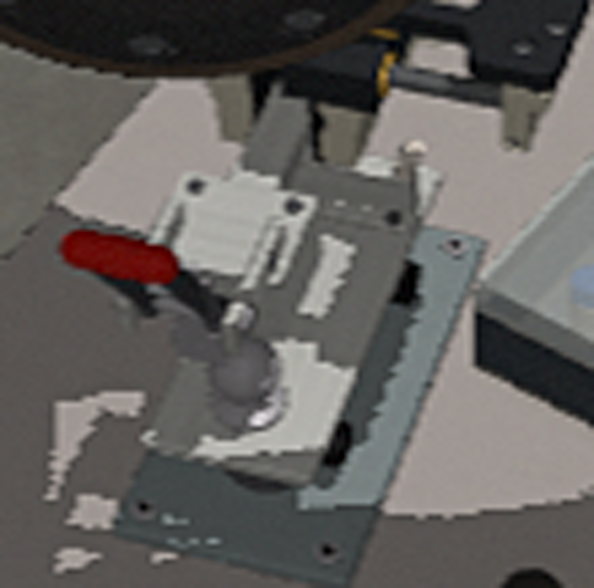

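View pics/s14e.png

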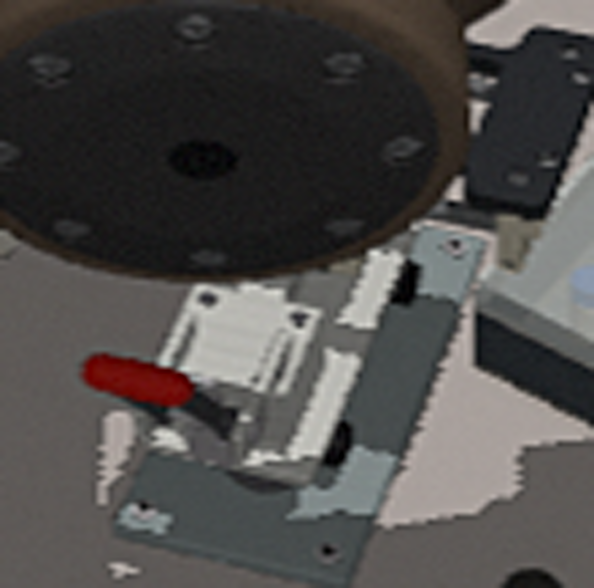

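View pics/s0e.png

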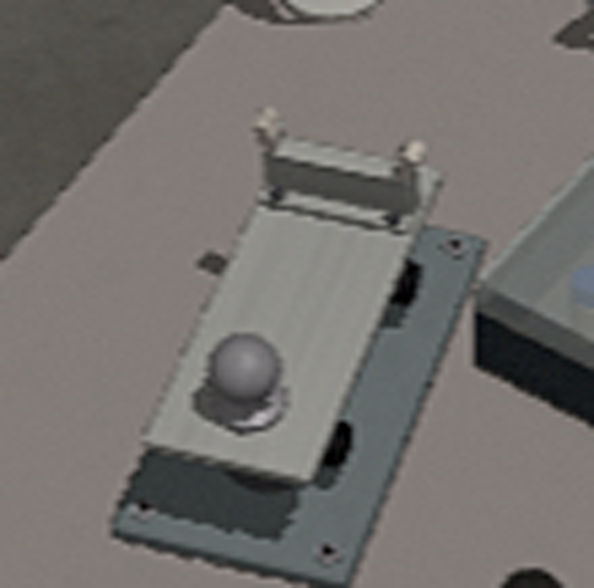

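```bash
python3 - <<'E'
from h import *
Z=lambda x,y:np.array((x/5.4+230-.4,y/4.9+170-.4))
def pt(t,yaw,xa,za,ztcp): 
    X=np.array([np.cos(yaw),np.sin(yaw)]); q=np.array(t)+X*(xa-.063); return [*q,ztcp-.0252+za]
m12=(Z(195,186)+Z(292,206))/2; m14=(Z(207,299)+Z(299,318))/2
q12=proj('scene',pt((.5526,.1018),-1.378,.013,.0345,.1634)); q14=proj('scene',pt((.5540,.1025),-1.378,.013,.0345,.0981))
print(m12,q12,m12-q12); print(m14,q14,m14-q14)
b=Z(244,368); off=(m14-q14)
for h in (.080,.082,.084,.086,.087,.088):
    X=np.array([np.cos(-1.378),np.sin(-1.378)]); s=np.array([.5540,.1025])-.063*X
    print(h,proj('scene',[*s,h])+off-b, proj('scene',[.5413,.1638,h])+(m12-q12)-b)
E
```

```text
[274.69259259 209.6       ] [274.47688997 209.43898539] [0.21570263 0.16101461]
[276.45185185 232.55918367] [276.27612348 232.05107718] [0.17572837 0.50810649]
0.08 [0.30140287 2.31826477] [0.79210214 1.88703436]
0.082 [0.22121221 1.69801251] [0.7126944  1.26671256]
0.084 [0.14074589 1.07562815] [0.63301374 0.64425866]
0.086 [0.0600025  0.45110067] [0.55305874 0.01966167]
0.087 [0.01952645 0.1380298 ] [ 0.51297792 -0.29344394]
0.088 [-0.0210194  -0.17558101] [ 0.47282798 -0.6070895 ]
```

Emit:
play_rows --pt "0 0 -0.04 0 1" --pt "0 0 -0.09 0 1" --pt "0 0 -0.12 0 1" --pt "0 0 -0.12 0 1" --pt "0 0 -0.12 0 1"

```text
time: 17.52
ee_pos: [0.5539, 0.1025, 0.0981]
ee_rot: [[0.191, -0.982, 0.002], [-0.982, -0.191, 0.0], [-0.0, -0.002, -1.0]]
ft_force: [0.8, -0.9, 3.9]
opening: 0.0161
```

Emit:
play_rows --pt "0 0 -0.16 0 1" --pt "0 0 -0.16 0 0.5" --pt "0 0 -0.16 0 0.3" --pt "0 0 -0.16 0 0.1" --pt "0 0 -0.16 0 -0.2" --pt "0 0 -0.16 0 -0.4" --pt "0 0 -0.16 0 -0.4" --pt "0 0 -0.16 0 -0.4"

```text
time: 18.18
ee_pos: [0.5531, 0.1024, 0.0992]
ee_rot: [[0.191, -0.982, 0.0], [-0.982, -0.191, 0.0], [-0.0, -0.0, -1.0]]
ft_force: [-0.4, 0.5, -0.5]
opening: 0.0565
```

```bash
python3 - <<'E'
from h import *
import pickle
s=robot.get_state(); p=robot.camera_params('wrist'); im=snap('wrist','w15'); pickle.dump(p,open('w15.pkl','wb')); sc=snap('scene','s15')
print(s['time'],s['ee_pos'].round(4),s['ft_force'].round(1),s['ft_torque'].round(2))
cv2.imwrite('pics/w15d.png',cv2.resize(im[130:230,260:380,::-1],None,fx=6,fy=6,interpolation=cv2.INTER_CUBIC))
cv2.imwrite('pics/s15e.png',cv2.resize(sc[170:290,230:340,::-1],None,fx=5.4,fy=4.9,interpolation=cv2.INTER_CUBIC))
E
```

```text
18.1833 [0.5531 0.1024 0.0992] [-0.4  0.5 -0.5] [ 0.05 -0.01  0.04]
```

View pics/w15d.png

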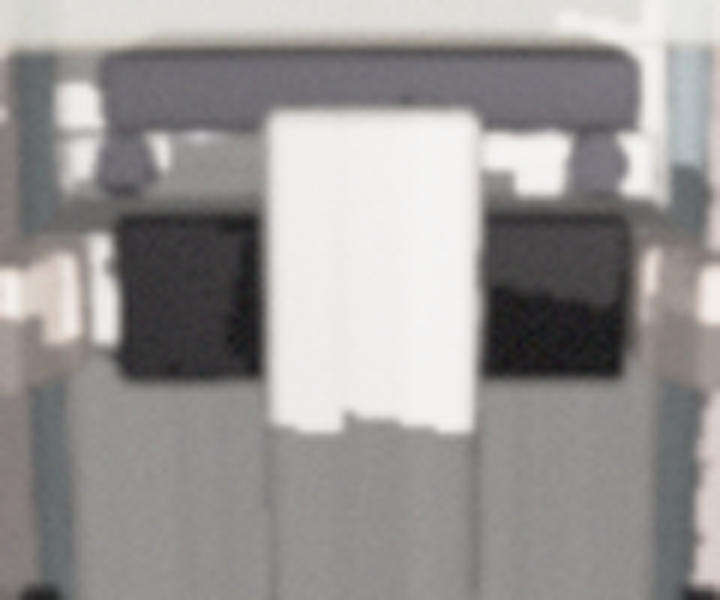

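View pics/s15e.png

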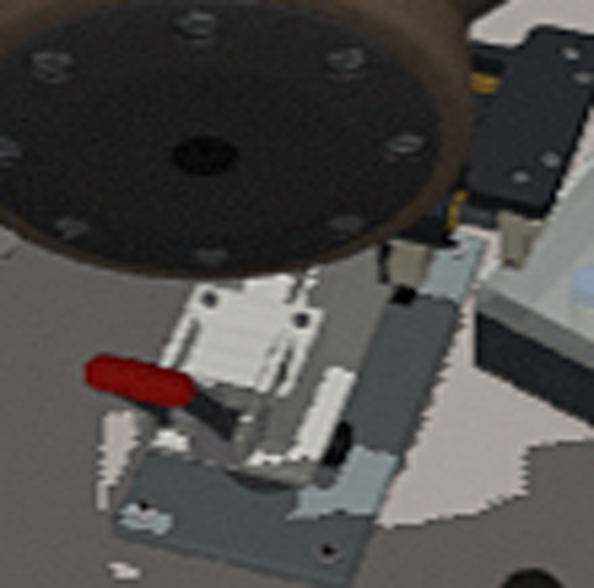

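Emit:
play_rows --pt "0 0 -1 0 -0.4" --pt "0 0 -3 0 -0.4" --pt "0 0 -6 0 -0.4" --pt "0 0 -9 0 -0.4" --pt "0 0 -12 0 -0.4" --pt "0 0 -15 0 -0.4" --pt "-1.5 0 -16 0 -0.4" --pt "-4 0 -16 0 -0.4" --pt "-7 0 -16 0 -0.4" --pt "-8.5 0 -16 0 -0.4" --pt "-8.5 0 -16 0 -0.4" --pt "-8.5 0 -16 0 -0.4"

```text
time: 19.28
ee_pos: [0.5366, 0.1864, 0.2598]
ee_rot: [[0.192, -0.981, 0.0], [-0.981, -0.192, 0.0], [-0.0, -0.0, -1.0]]
ft_force: [0.2, 0.6, -0.4]
opening: 0.0614
```

```bash
python3 - <<'E'
from h import *
import pickle
s=robot.get_state(); p=robot.camera_params('wrist'); im=snap('wrist','w16'); pickle.dump(p,open('w16.pkl','wb')); sc=snap('scene','s16'); tp=snap('top','t16')
print(s['time'],s['ee_pos'].round(4),s['ft_force'].round(1),s['ft_torque'].round(2))
cv2.imwrite('pics/w16c.png',cv2.resize(im[60:260,220:420,::-1],None,fx=3,fy=3,interpolation=cv2.INTER_CUBIC))
cv2.imwrite('pics/s16e.png',cv2.resize(sc[150:290,230:340,::-1],None,fx=4.2,fy=4.2,interpolation=cv2.INTER_CUBIC))
cv2.imwrite('pics/t16e.png',cv2.resize(tp[140:240,200:320,::-1],None,fx=5,fy=5,interpolation=cv2.INTER_CUBIC))
for c in ('wrist','scene','top'):
  r=robot.pinpoint(c,'lever_bar'); print(c,[(np.round(q['position'],1).tolist(),round(q['score'],2)) for q in r[:2]],proj(c,[.5281,.2349,.1815],p if c=='wrist' else None))
E
```

```text
19.2833 [0.5366 0.1864 0.2598] [ 0.2  0.6 -0.4] [ 0.08 -0.02 -0.  ]
wrist [] [319.6079396  269.55416797]
scene [([247.3, 259.6], 0.78)] [254.62325616 247.05972865]
top [([189.6, 198.1], 0.43)] [197.43177892 186.78462484]
```

View pics/w16c.png

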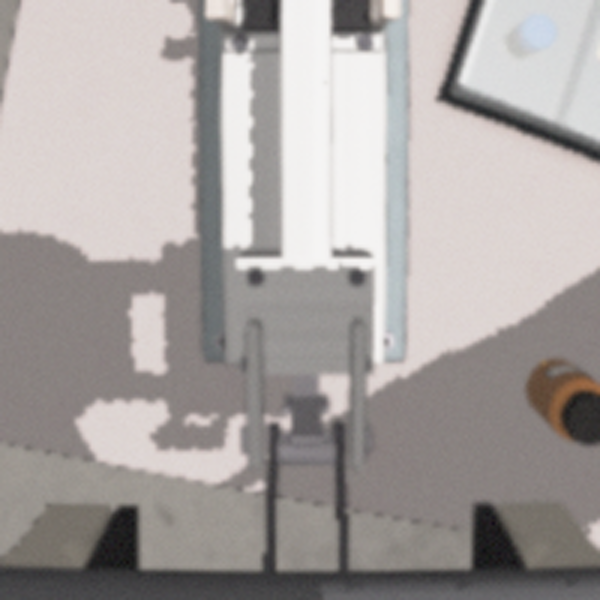

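View pics/s16e.png

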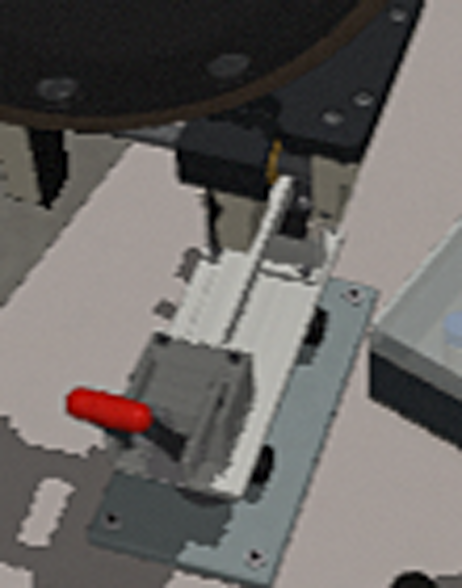

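View pics/t16e.png

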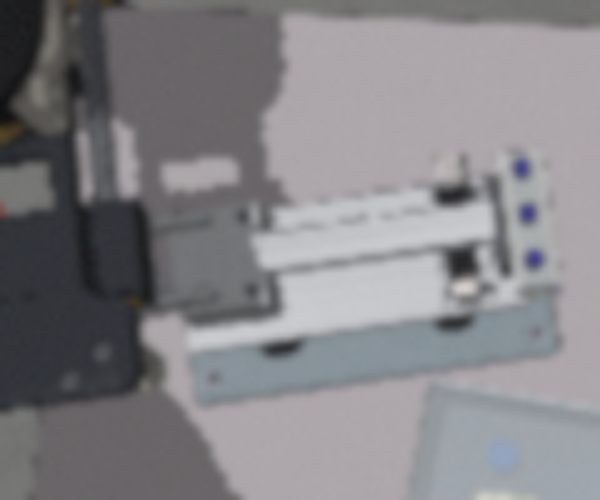

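Emit:
play_rows --pt "-2.5 0 0 0 -0.4" --pt "-4.9 -0.05 1 0 -0.4" --pt "-4.9 -0.05 3 0 -0.4" --pt "-4.9 -0.05 5 0 -0.4" --pt "-4.9 -0.05 7 0 -0.4" --pt "-4.9 -0.05 8 0 -0.3" --pt "-4.9 -0.05 8 0 -0.3"

```text
time: 20.17
ee_pos: [0.527, 0.2328, 0.1768]
ee_rot: [[0.19, -0.982, -0.003], [-0.982, -0.19, -0.003], [0.002, 0.004, -1.0]]
ft_force: [0.1, -0.8, -0.8]
opening: 0.0578
```

```bash
python3 - <<'E'
from h import *
s=robot.get_state(); sc=snap('scene','s17'); im=snap('wrist','w17')
print(s['time'],s['ee_pos'].round(4),s['ft_force'].round(1))
cv2.imwrite('pics/s17e.png',cv2.resize(sc[170:310,190:330,::-1],None,fx=4.2,fy=4.2,interpolation=cv2.INTER_CUBIC))
E
```

```text
20.1667 [0.527  0.2328 0.1768] [ 0.1 -0.8 -0.8]
```

View pics/s17e.png

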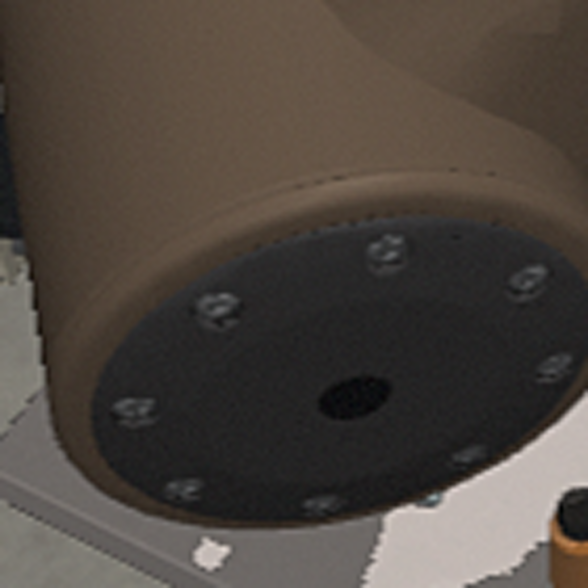

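View pics/w17.png

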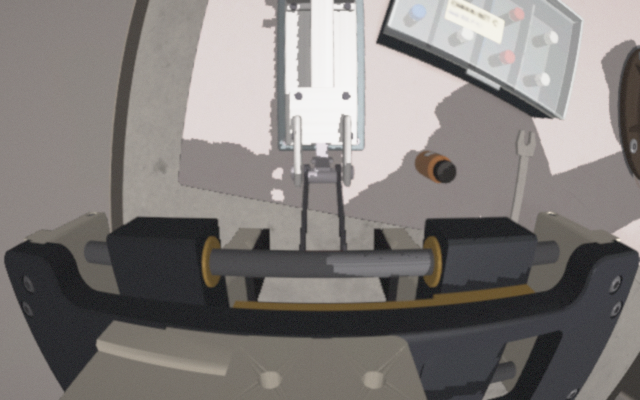

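Emit:
play_rows --pt "-0.1 0 0 0 -0.2" --pt "-0.1 0 0 0 0"

```text
time: 20.43
ee_pos: [0.5285, 0.2354, 0.1805]
ee_rot: [[0.191, -0.982, 0.002], [-0.982, -0.191, 0.001], [-0.001, -0.002, -1.0]]
ft_force: [-0.1, 1.0, 0.1]
opening: 0.0503
```

Good position now; close on the bar.

Emit:
play_rows --pt "0 0 0 0 0.2" --pt "0 0 0 0 0.35" --pt "0 0 0 0 0.5" --pt "0 0 0 0 0.5" --pt "0 0 0 0 0.5"

```text
time: 20.85
ee_pos: [0.528, 0.2352, 0.1796]
ee_rot: [[0.191, -0.982, 0.001], [-0.982, -0.191, 0.001], [-0.0, -0.001, -1.0]]
ft_force: [-0.5, 0.4, 2.3]
opening: 0.0314
```

Emit:
play_rows --pt "0.54 0 -0.23 0 0.5" --pt "1.08 0 -0.41 0 0.5" --pt "1.64 0 -0.56 0 0.5" --pt "2.21 0 -0.66 0 0.5" --pt "2.78 0 -0.72 0 0.5" --pt "3.35 0 -0.74 0 0.5" --pt "3.93 0 -0.71 0 0.5" --pt "4.5 0 -0.65 0 0.5" --pt "5.06 0 -0.53 0 0.5" --pt "5.62 0 -0.38 0 0.5" --pt "6.16 0 -0.19 0 0.5" --pt "6.16 0 -0.19 0 0.5"

```text
time: 21.85
ee_pos: [0.5397, 0.1734, 0.1807]
ee_rot: [[0.19, -0.982, -0.0], [-0.982, -0.19, -0.0], [0.0, 0.0, -1.0]]
ft_force: [0.1, 0.8, 1.3]
opening: 0.0308
```

```bash
python3 - <<'E'
from h import *
s=robot.get_state(); sc=snap('scene','s18')
print(s['time'],s['ee_pos'].round(4),s['ft_force'].round(1),s['opening'])
d=s['ee_pos']-np.array([.528,.2352,.1796]); X=np.array([.191,-.982]); print('dx',d[:2]@X,'dz',-d[2])
cv2.imwrite('pics/s18e.png',cv2.resize(sc[150:290,200:340,::-1],None,fx=4.2,fy=4.2,interpolation=cv2.INTER_CUBIC))
E
```

```text
21.85 [0.5397 0.1734 0.1807] [0.1 0.8 1.3] 0.03082117269599189
dx 0.06293739393865866 dz -0.0011477501946004776
```

View pics/s18e.png

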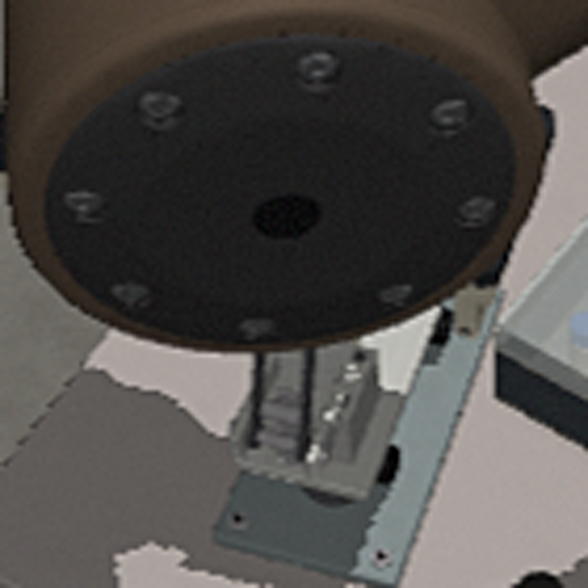

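Emit:
play_rows --pt "0.52 0 0.24 0 0.5" --pt "1.03 0 0.51 0 0.5" --pt "1.51 0 0.82 0 0.5" --pt "1.97 0 1.16 0 0.5" --pt "2.41 0 1.54 0 0.5" --pt "2.41 0 1.54 0 0.5"

```text
time: 22.4
ee_pos: [0.5439, 0.1498, 0.1646]
ee_rot: [[0.19, -0.982, -0.001], [-0.982, -0.19, -0.001], [0.001, 0.001, -1.0]]
ft_force: [1.2, 0.6, -0.8]
opening: 0.0316
```

Emit:
play_rows --pt "0.4 0 0.41 0 0.5" --pt "0.77 0 0.85 0 0.5" --pt "1.11 0 1.32 0 0.5" --pt "1.41 0 1.81 0 0.5" --pt "1.67 0 2.32 0 0.5" --pt "1.9 0 2.85 0 0.5" --pt "2.07 0 3.36 0 0.5" --pt "2.13 0 3.58 0 0.5" --pt "2.13 0 3.58 0 0.5" --pt "2.13 0 3.58 0 0.5"

```text
time: 23.23
ee_pos: [0.548, 0.1291, 0.1293]
ee_rot: [[0.191, -0.982, -0.001], [-0.982, -0.191, -0.001], [0.001, 0.001, -1.0]]
ft_force: [3.7, -4.7, 1.7]
opening: 0.0315
```

```bash
python3 - <<'E'
from h import *
s=robot.get_state(); sc=snap('scene','s19')
print(s['time'],s['ee_pos'].round(4),s['ft_force'].round(1),s['opening'])
X=np.array([.191,-.982]); print('rel socket x',(s['ee_pos'][:2]-[.5419,.1643])@X, 'z rel U',s['ee_pos'][2]+.002-.0729)
cv2.imwrite('pics/s19e.png',cv2.resize(sc[150:290,200:340,::-1],None,fx=4.2,fy=4.2,interpolation=cv2.INTER_CUBIC))
E
```

```text
23.2333 [0.548  0.1291 0.1293] [ 3.7 -4.7  1.7] 0.03148318171982721
rel socket x 0.03569486910413418 z rel U 0.058376813230218996
```

View pics/s19e.png

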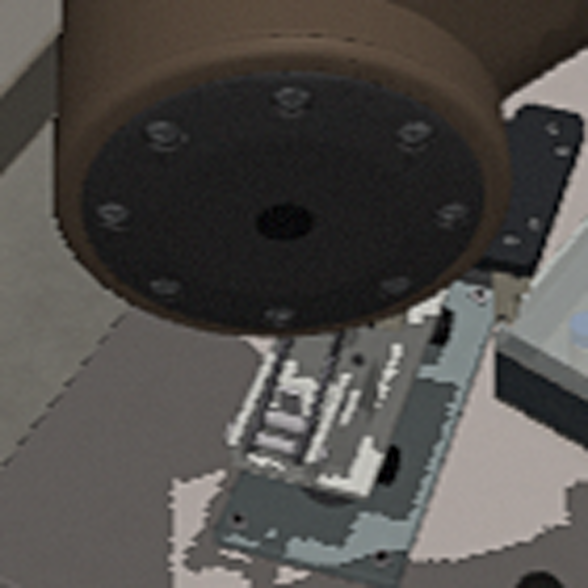

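Emit:
play_rows --pt "0 0 0.1 0 0.5" --pt "0 0 0.1 0 0.2" --pt "0 0 0.1 0 0" --pt "0 0 0.1 0 -0.3" --pt "0 0 0.1 0 -0.4" --pt "0 0 -1 0 -0.4" --pt "0 0 -4 0 -0.4" --pt "0 0 -8 0 -0.4" --pt "0 0 -12 0 -0.4" --pt "-2 0 -15 0 -0.4" --pt "-5 0 -15 0 -0.4" --pt "-5 0 -15 0 -0.4" --pt "-5 0 -15 0 -0.4"

```text
time: 24.37
ee_pos: [0.5384, 0.1802, 0.2813]
ee_rot: [[0.193, -0.981, 0.001], [-0.981, -0.193, 0.001], [-0.001, -0.002, -1.0]]
ft_force: [-0.5, -0.9, -0.2]
opening: 0.0614
```

```bash
python3 - <<'E'
from h import *
import pickle
s=robot.get_state(); p=robot.camera_params('wrist'); im=snap('wrist','w20'); pickle.dump(p,open('w20.pkl','wb')); sc=snap('scene','s20'); tp=snap('top','t20')
print(s['time'],s['ee_pos'].round(4),s['ft_force'].round(1),s['opening'])
cv2.imwrite('pics/w20c.png',cv2.resize(im[60:260,220:420,::-1],None,fx=3,fy=3,interpolation=cv2.INTER_CUBIC))
cv2.imwrite('pics/s20e.png',cv2.resize(sc[150:290,200:340,::-1],None,fx=4.2,fy=4.2,interpolation=cv2.INTER_CUBIC))
X=np.array([.191,-.982]); b=np.array([.5419,.1643])+.035*X
for z in (.1325,.137): print('red pred',z,proj('scene',[*b,z]),proj('top',[*b,z]),proj('wrist',[*b,z],p))
E
```

```text
24.3667 [0.5384 0.1802 0.2813] [-0.5 -0.9 -0.2] 0.061385301543309054
red pred 0.1325 [279.52090619 214.0306469 ] [257.33260253 184.93593546] [320.71377926 135.25450385]
red pred 0.137 [279.35434389 212.47292447] [256.9699732  184.41386577] [320.6962435  135.52567065]
```

View pics/w20c.png

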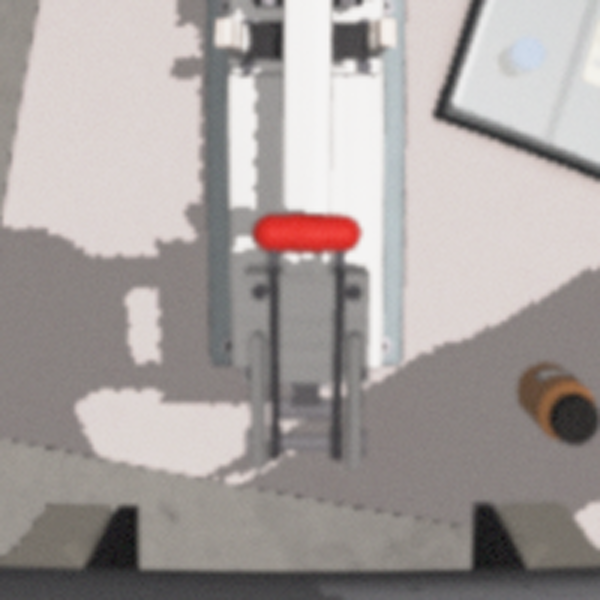

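View pics/s20e.png

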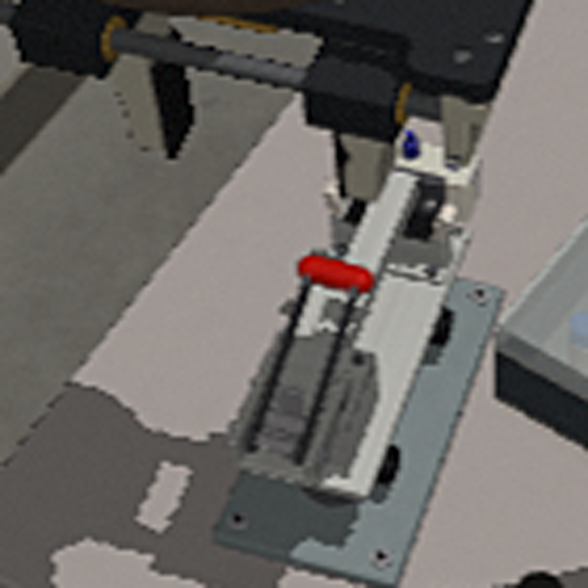

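```bash
python3 - <<'E'
from h import *
robot.grab_frame('top')
for n in ('beaker','oil_bottle','vial_amber'):
  r=robot.pinpoint('top',n); print(n,[(np.round(q['position'],1).tolist(),round(q['score'],2)) for q in r[:1]])
a=cv2.imread('pics/t20.png').astype(int);b=cv2.imread('pics/top0.png').astype(int)
for n,(y0,y1,x0,x1) in dict(beaker=(135,175,340,375),bottle=(135,170,380,410),vial=(240,262,224,246)).items(): print(n,np.abs(a-b)[y0:y1,x0:x1].mean())
E
```

```text
beaker [([158.8, 357.8], 0.86)]
oil_bottle [([158.3, 389.3], 0.7)]
vial_amber [([252.2, 236.2], 0.58)]
beaker 17.919047619047618
bottle 15.103174603174603
vial 29.8732782369146
```

View pics/t20.png

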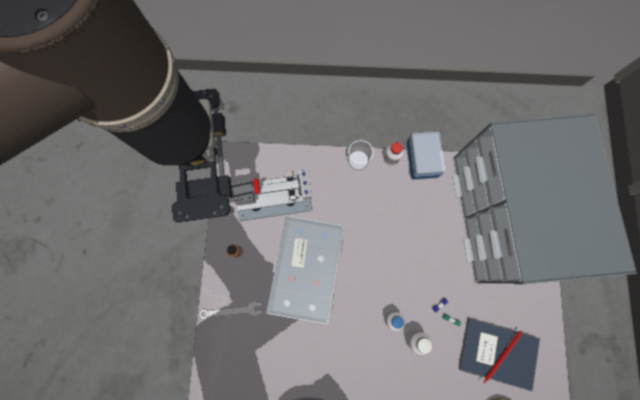

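Arm locked on its stand, bystanders in place, gripper clear. Handing in.

```bash
python3 -c "
from cell import robot
print(robot.finish_job())"
```

```text
the job is handed in; nothing more can be done
None
```

The sampling arm is seated on the ball and fork with its lever down, and the job was handed in after about 24.5 s; `finish_job` gave no verdict.

- **Raising the lever:** on the first slow pull the arm slid about 43 mm along the bench and the lever got only part of the way (about 1.2 rad). A quick pull, then a short second one, opened it fully: about 1.75 rad by image, at its stop.
- **Seating:** I gripped the bar, carried the arm over and lowered it until contact. The support was firm and level, with about 15–17 N between arm and stand. I eased the load off before opening the fingers, and the arm did not visibly move.
- **Locking:** I pinched the red bar and followed its arc back down, with readings of no more than about 6 N where I checked. The final picture has the red bar within about 0.5 px of its fully-down position.
- **Bystanders:** beaker, bottle and vial read within about 2 px of their starting positions in the top view. That is within about 5 mm, as close as that check can tell.

**Checks that disagreed:**
- **Ball height:** my image estimates before seating gave 81–84 mm, but contact came where a seated ball would be at about 87 mm. A relative measurement with the scene camera gave 86–87 mm, so I took the arm as fully home.
- **Not measured:** I had no reading of the pawl spring or the lever angle. That the arm is locked rests on the lever's position and on its going down without jamming.

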